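Pack and clamp a lacquer box in the glue-up jig

TASK

Unlock the glue-up jig: draw its locking pin up out of the sliding cheek and park it in the open notch at the jig's side, hanging upright by its head. Stand loose wooden packers upright in the gap between cheek and lacquer box, beside the one already there, adding only as many as it takes (one or two) for the cheek, when pushed towards the box, to bite on the stack before it runs out of stroke. Finish while still holding the cheek pushed firmly against the packers (about 10 N, never a shove): do not let go, touch neither packers nor pin any more, and leave the other things on the bench where they are.

Things in the scene. Friction and masses are not known exactly. Their poses are not given: they have to be found in the camera images.
- jig: fixed dark wooden base of the jig, 290 x 120 x 24 mm, on the bench; origin under its centre, at bench height. Its x axis runs along the jig, from the cheek towards the box (the direction in which the cheek is pushed); z up. Two low guide rails (to 36 mm above the bench) flank the cheek's sled at y = +/-36 mm, x = -140 to -30 mm
- cheek (a joint): travel of the sliding cheek towards the box, m: 0 = fully back (start), 0.024 = end of its stroke (rigid stop). A light spring returns it to 0 when let go (2 N at 0, 3.5 N at full stroke). While the pin is in, it cannot move
- cheek_face (a point): centre of the cheek's pressing face (moves with the cheek), 46 mm above the bench, 46 mm wide along the jig's y. The cheek is an upright wooden block 24 mm thick (jig x) x 46 mm wide, top 80 mm above the bench, on the front end of a flat sled 58 mm wide whose top is 40 mm above the bench and which reaches 86 mm back behind the block
- cheek_back (a point): centre of the back of the cheek's upright block, 64 mm above the bench, where a fingertip can push along the jig's x; above the sled the space behind it is free to the pin, 51 mm back
- work_face (a point): centre of the face of the black lacquer box that is to be pressed, 46 mm above the bench, facing the cheek; the box, 100 mm wide and 80 mm high above the bench, stands firmly against a fence bolted to the jig (86 mm high). The gap runs from here to cheek_face, 42 to 68 mm when the cheek is back; its floor is the base, 24 mm above the bench
- pin_head (a point): centre of the head of the loose steel locking pin: upright, head 30 mm across and 22 mm high, below it a shank 12 mm thick and 34 mm long with a chamfered foot; about 80 g. At the start the head rests on the sled, shank in a 14 mm bore, head centre 51 mm above the bench; it must rise 34 mm to come out
- notch (a point): middle of the parking notch: a slot 18 mm wide (jig x) and 30 mm long in a horizontal steel plate at the side of the jig, on the plate's top, 46 mm above the bench; the slot runs along the jig's y from 9 mm on the jig's side of this point to its open end 21 mm on the outer side (the jig's -y). The pin's shank goes in from above or from the open end, head resting on the plate; the plate is 10 mm thick, free below
- packer0_mid (a point): standing wooden packer block, 16 mm thick (its x) by 50 mm long (its y) by 44 mm high (its z), about 30 g, all four are alike; point at its centre, 22 mm above its underside; this one already stands in the gap, within 5 mm of the box
- packer1_mid (a point): standing wooden packer block, 16 mm thick (its x) by 50 mm long (its y) by 44 mm high (its z), about 30 g, all four are alike; point at its centre, 22 mm above its underside; it starts on the bench beside the jig
- packer2_mid (a point): standing wooden packer block, 16 mm thick (its x) by 50 mm long (its y) by 44 mm high (its z), about 30 g, all four are alike; point at its centre, 22 mm above its underside; it starts on the bench beside the jig
- packer3_mid (a point): standing wooden packer block, 16 mm thick (its x) by 50 mm long (its y) by 44 mm high (its z), about 30 g, all four are alike; point at its centre, 22 mm above its underside; it starts on the bench beside the jig
- bowl: black bowl, 110 mm across, 60 mm high, bystander; origin under its centre
- jar: amber glass jar, 60 mm across, 75 mm high, bystander
- cup: white cup, 72 mm across, 80 mm high, bystander
- brush: brush lying on the bench, bystander
- spatula: spatula lying on the bench, bystander
- whetstone: grey whetstone, 60 x 150 x 25 mm, bystander
- tape_spool: yellow spool, 70 mm across, 30 mm high, bystander
There are look-alikes about, which are no part of the job. What is shaped like the part that bears packer3_mid but blue or red is not meant.

How it is judged:
On the way, in this order (a step that is already met when the one before it is completed fails the run):
1. the pin is parked in the side notch and let go (horizontal distance between pin_head and notch below 0.014 m and z of pin_head in the frame of notch between 0.006 and 0.016 m and angle between pin_head's own z axis and vertical below 0.15 rad and contact force between the fingers and pin below 0.2 N), for 0.2 s.
2. the pushed cheek bites on the packers, and these on the box ((contact force between cheek and packer0 above 4 N or contact force between cheek and packer1 above 4 N or contact force between cheek and packer2 above 4 N or contact force between cheek and packer3 above 4 N) and (contact force between work and packer0 above 4 N or contact force between work and packer1 above 4 N or contact force between work and packer2 above 4 N or contact force between work and packer3 above 4 N)), for 0.2 s.
At the end, for the whole second after the job is handed in: Pin hanging upright (0.15 rad) in the notch, untouched; robot pushes the cheek (over 5 N), cheek on packer and packer on box over 4 N each; packers in the gap upright (0.15 rad) on the base, untouched like the box; cheek at rest, travelled over 4.5 mm (no surplus packer) (all of step 1 and all of step 2 and (horizontal distance between packer0_mid and work_face above 0.075 m or (angle between packer0_mid's own z axis and vertical below 0.15 rad and z of packer0_mid in the frame of work_face below 0.006 m)) and (horizontal distance between packer1_mid and work_face above 0.075 m or (angle between packer1_mid's own z axis and vertical below 0.15 rad and z of packer1_mid in the frame of work_face below 0.006 m)) and (horizontal distance between packer2_mid and work_face above 0.075 m or (angle between packer2_mid's own z axis and vertical below 0.15 rad and z of packer2_mid in the frame of work_face below 0.006 m)) and (horizontal distance between packer3_mid and work_face above 0.075 m or (angle between packer3_mid's own z axis and vertical below 0.15 rad and z of packer3_mid in the frame of work_face below 0.006 m)) and contact force between any of the fingers, the arm and cheek above 5 N and value of joint cheek above 0.0045 m and velocity of joint cheek below 0.01 m/s and contact force between the fingers and packer0 below 0.3 N and contact force between the fingers and packer1 below 0.3 N and contact force between the fingers and packer2 below 0.3 N and contact force between the fingers and packer3 below 0.3 N and contact force between the fingers and work below 0.3 N); the arm keeps its last pose, push and grip.
It fails at once if the box is shoved with more than 60 N (contact force between work and anything else above 60 N).
It fails at once if a bystander on the bench was moved by more than 30 mm (distance of any of bowl, jar, cup, brush, spatula, whetstone, tape_spool from where it was at the start of the episode above 0.03 m).
It also fails if it takes over 72 s, if anything falls off the work surface, if the arm or the gripper's body presses on something with over 40 N, if the wrist force passes 120 N, or if a joint passes its speed limit or range.

ROBOT

A 6-joint arm with a two-finger parallel gripper is mounted at the origin on the work surface. World frame = base frame: x ahead of the robot, y to its left, z up, the work surface at z = 0. Lengths are in m, angles in rad, forces in N, time in s.
With the tool pointing down it reaches from about 0.4 to 0.925 m from the base axis. Payload 12.5 kg.
Tool frame: the origin (TCP) lies at the very end of the fingers, on their centre line; the grasp point (between the pads) lies grasp_offset behind it (grasp_offset is the distance from the TCP to the grasp point, in m); z points along the fingers, x is the direction in which the jaws open and shut, and the axes are right-handed (so a half turn about z gives the same grasp; the last joint's range is limited). The gripper opens to 95 mm and grips with 3 to 60 N. Pads are 20 mm wide; open, the fingers measure 119 mm over their backs; the gripper's body (75 mm by 180 mm) begins 59 mm behind the grasp point.
Start: joints at [-1.393, 0.491, 1.559, -0, 1.092, -0.106], TCP at [0.175, -0.6, 0.215] pointing down, gripper open.
Joint ranges: [-3.1, 3.1], [-0.84, 2.19], [0.05, 2.79], [-1.13, 4.28], [0.06, 2.93], [-2.69, 2.69]. Speed limits (rad/s): [2.22, 2.22, 2.79, 3.14, 3.14, 3.14].

INTERFACE

Orientations are given as a unit quaternion [x, y, z, w].
In Python, from cell import * gives the robot as it stands.
- The arm moves only by the tool apply_moves, never from a script. Its argument "increments" is a list of rows, each an object with "dp": the shift along the tool's x, y, z in cm, a list of three; "delta_rot": the turn, a rotation vector about the tool's x, y, z in degrees, a list of three. In form: [{"dp": [dx, dy, dz], "delta_rot": [wx, wy, wz]}, ...]. A call has 1 to 20 rows; each row is the pose to reach, as a shift and turn from the pose commanded when the call began, along the tool's axes at that moment; what a row does not reach only later rows make up. A row lasts 1/10 s, in which the tool goes at most 50 mm and 8.59 degrees, less where a joint would pass 70% of its speed; a pose out of reach is approached as far as the arm can. A call with a gripper value outside its range is refused whole. "hand" is the closure, from 0 (fully open) to 1 (shut), set as the call begins (left out, the last holds). The fingers move at their own pace and stop on an object; "squeeze" is the grip in N (left out, the last holds). Time passes only in rows, so rows that repeat a pose let the fingers close. It gives the time, the measured TCP pose, the force and the opening at its end, in the units of the state.
- get_obs(): the state, without advancing time (a new reading comes with each control period).
- capture(name): name is "scene" or "top"; returns a dict with "img" (384x512x3 uint8, red, green, blue), "range_z" (384x512 float32, m along the optical axis (not along the pixel's ray), 0 where there is no reading), "mtx" (3x3 intrinsics, pixels), "R" (3x3) and "t" (3): a world point X has camera coordinates R X + t. Camera axes: x right, y down, z forward; pixel columns grow to the right and rows downward; lengths in m; the calibration is good to about 2 mm. A picture is of the moment at which its call begins.
- hand_in(): hands the job in, once; it reports no verdict.
The state is a dict: "time_s": time; "joint_positions": joint angles; "qd": joint speeds; "joint_torque": joint torques, N m; "eef_pos": TCP position; "tool_rot": TCP orientation; "ft_force": force on the tool from outside, world axes, zero at the start; "moment": the same for the moment, N m; "width": finger opening in m.
Only numpy, scipy, OpenCV 4.12 (cv2) and the standard library are available. Lean on these libraries where they do the work, as an engineer would, in place of code of your own. Each camera call takes 0.05 s, during which the arm holds its last target.

## Working session

There is one attempt and no reset: what is moved stays moved. The work goes in short steps, Python scripts to look and compute and a tool call to move; the robot and the scene stay as the last step left them, time stands still between calls to the robot, and variables do not carry over. Pictures are saved under pics/ and viewed, and the job is handed in when it is done.

Besides the shell and the picture viewer there is one more tool, called after ">>>" as a command line: name --argument value ..., lists and objects as JSON in quotes. apply_moves: Moves the arm, as the interface text tells. Its arguments: {"type":"object","properties":{"increments":{"type":"array"},"hand":{"type":"number"},"squeeze":{"type":"number"}},"required":["increments"]}

```bash
ls; mkdir -p pics; python3 - <<'E'
from cell import *
import cv2,numpy as np
s=get_obs()
for k,v in s.items(): print(k,np.round(v,4))
for n in("scene","top"):
    c=capture(n); cv2.imwrite(f"pics/{n}0.png",c["img"][:,:,::-1]); np.savez(f"{n}0.npz",**c)
    print(n,c["mtx"].round(1).tolist(),c["R"].round(3).tolist(),c["t"].round(3).tolist(), (-c["R"].T@c["t"]).round(3))
E
```

```text
pics
time_s 0.0
joint_positions [-1.3926  0.4915  1.5595  0.      1.0917 -0.1056]
qd [ 0.0004  0.0001 -0.0011 -0.0011 -0.0003 -0.0011]
joint_torque [ 4.70000e-03 -6.12629e+01 -2.58183e+01  6.94000e-02  4.82000e-02
 -1.00000e-04]
eef_pos [ 0.175  -0.5997  0.2141]
tool_rot [ 8.e-01 -6.e-01 -4.e-04 -4.e-04]
ft_force [ 0.7165  0.219  -0.497 ]
moment [-0.0504  0.0302  0.042 ]
width 0.095
scene [[466.4, 0.0, 256.1], [0.0, 466.4, 189.0], [0.0, 0.0, 1.0]] [[0.594, 0.805, 0.013], [0.514, -0.367, -0.775], [-0.619, 0.467, -0.631]] [-0.305, -0.263, 1.733] [ 1.389 -0.661  0.894]
top [[486.9, 0.0, 260.5], [0.0, 486.9, 200.2], [0.0, 0.0, 1.0]] [[-0.018, -1.0, 0.0], [-0.977, 0.017, -0.212], [0.212, -0.004, -0.977]] [-0.036, 0.577, 1.319] [ 0.283 -0.041  1.411]
```

View pics/scene0.png

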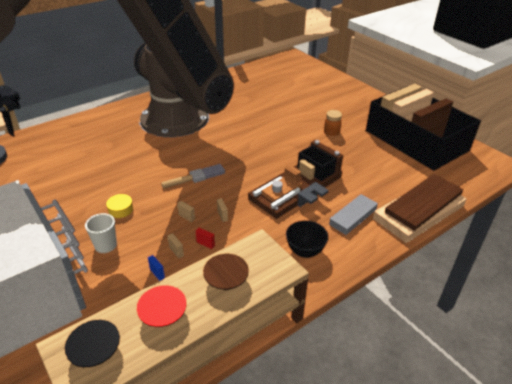

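View pics/top0.png

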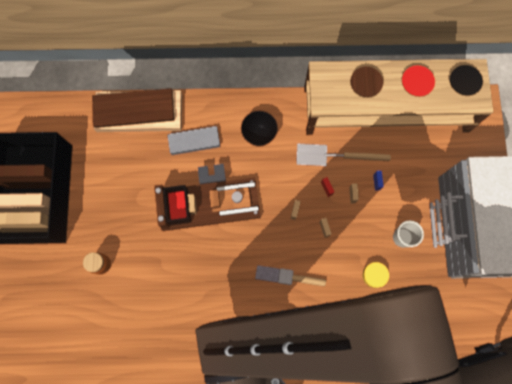

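```bash
python3 - <<'E'
import cv2,numpy as np
t=cv2.imread("pics/top0.png"); s=cv2.imread("pics/scene0.png")
cv2.imwrite("pics/tc.png",cv2.resize(t[150:240,145:275],None,fx=6,fy=6,interpolation=cv2.INTER_CUBIC))
cv2.imwrite("pics/tp.png",cv2.resize(t[160:250,280:400],None,fx=6,fy=6,interpolation=cv2.INTER_CUBIC))
cv2.imwrite("pics/sc.png",cv2.resize(s[135:225,240:350],None,fx=6,fy=6,interpolation=cv2.INTER_CUBIC))
E
```

```text
(no output)
```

View pics/tc.png

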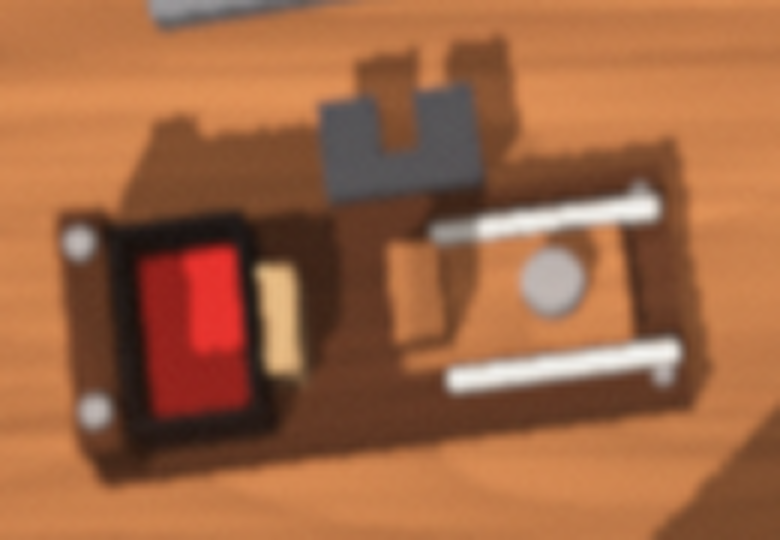

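View pics/sc.png

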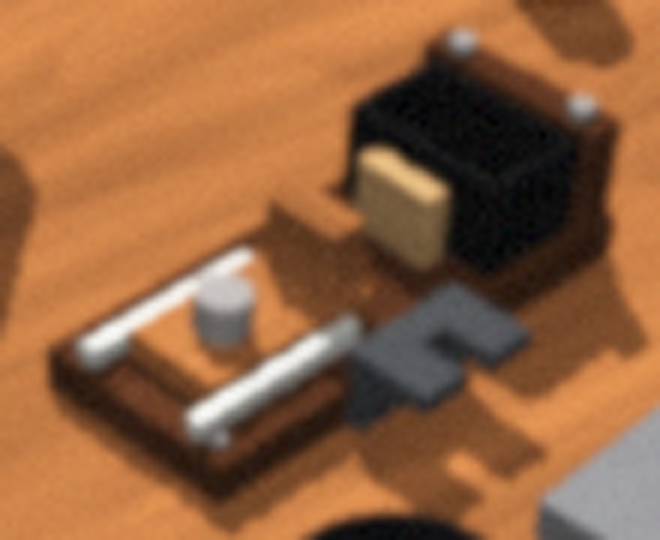

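View pics/tp.png

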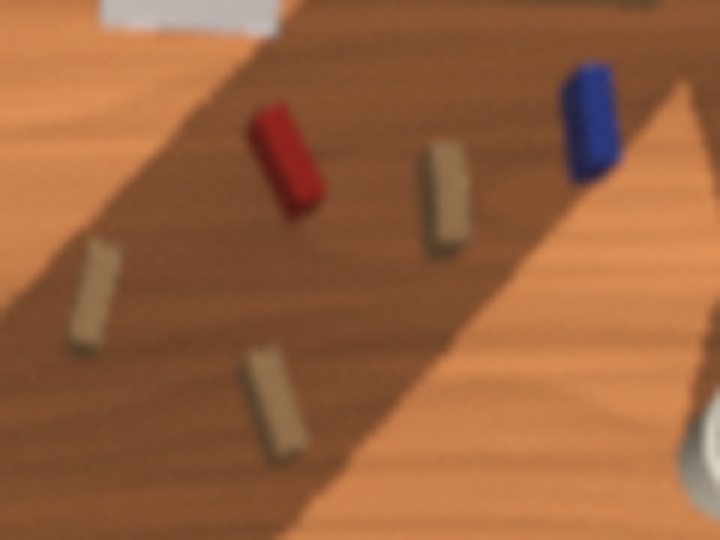

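```bash
cat > h.py <<'E'
import numpy as np,cv2
def load(n): return dict(np.load(n))
def cast(c,u,v,z):
    C=-c["R"].T@c["t"]; d=c["R"].T@np.linalg.inv(c["mtx"])@np.array([u,v,1.]); return C+d*(z-C[2])/d[2]
def proj(c,X):
    p=c["mtx"]@(c["R"]@np.asarray(X,float)+c["t"]); return p[:2]/p[2]
def cloud(c):
    h,w=c["range_z"].shape; u,v=np.meshgrid(np.arange(w),np.arange(h)); d=c["range_z"]
    P=np.stack([(u-c["mtx"][0,2])/c["mtx"][0,0]*d,(v-c["mtx"][1,2])/c["mtx"][1,1]*d,d],-1)
    return (P-c["t"])@c["R"]
E
python3 - <<'E'
from h import *
c=load("top0.npz");P=cloud(c)
np.set_printoptions(suppress=True,precision=4,linewidth=200)
def cc(u,v,z,n): 
    U,V=145+(u-2.5)/6,150+(v-2.5)/6; print(n,(round(U,1),round(V,1)),cast(c,U,V,z), 'depthpt',P[int(round(V)),int(round(U))])
for n,u,v,z in[("railU L",432,232,.036),("railU R",660,207,.036),("railD L",448,380,.036),("railD R",682,352,.036),("pin",553,281,.062),("slot in",398,152,.046),("plate TL",320,105,.046),("plate TR",470,88,.046),("plate slot out",398,95,.046),
 ("cheek mid",418,292,.08),("box",200,320,.08),("box R edge top",243,215,.08),("box R edge bot",270,425,.08),("pk0 a",256,265,.068),("pk0 b",292,263,.068),("pk0 c",302,375,.068),("pk0 d",268,375,.068),("cheek TL",388,242,.08),("cheek TR",437,242,.08),("cheek BL",400,345,.08),("cheekBR",445,338,.08)]: cc(u,v,z,n)
# z map along jig rows
print((P[192:206:2,150:262,2]*1000).astype(int))
E
```

```text
railU L (216.6, 188.2) [0.6199 0.0803 0.036 ] depthpt [0.621  0.0792 0.0344]
railU R (254.6, 184.1) [ 0.6304 -0.0303  0.036 ] depthpt [ 0.6338 -0.0315  0.0234]
railD L (219.2, 212.9) [0.5468 0.0725 0.036 ] depthpt [0.5492 0.0744 0.0221]
railD R (258.2, 208.2) [ 0.5585 -0.0398  0.036 ] depthpt [ 0.5617 -0.0391  0.0235]
pin (236.8, 196.4) [0.5886 0.0207 0.062 ] depthpt [0.591  0.0202 0.057 ]
slot in (210.9, 174.9) [0.6575 0.0959 0.046 ] depthpt [0.658  0.0959 0.0432]
plate TL (197.9, 167.1) [0.6818 0.1338 0.046 ] depthpt [0.6825 0.1338 0.0445]
plate TR (222.9, 164.2) [0.6891 0.061  0.046 ] depthpt [0.6905 0.0609 0.044 ]
plate slot out (210.9, 165.4) [0.6862 0.096  0.046 ] depthpt [0.6996 0.0998 0.005 ]
cheek mid (214.2, 198.2) [0.5804 0.0829 0.08  ] depthpt [0.5809 0.0835 0.0811]
box (177.9, 202.9) [0.5688 0.1843 0.08  ] depthpt [0.5791 0.1924 0.0309]
box R edge top (185.1, 185.4) [0.6189 0.1651 0.08  ] depthpt [0.6399 0.1775 0.0017]
box R edge bot (189.6, 220.4) [0.5187 0.1511 0.08  ] depthpt [0.5262 0.1552 0.0437]
pk0 a (187.2, 193.8) [0.5975 0.1604 0.068 ] depthpt [0.601  0.1639 0.0
[... 3810 characters left out ...]
9   54   53   53   45   37   39   39   41   41   36   42   34   37   40   23   27   20   25   23   23   29   19   18    1    0   -3]
 [   1   -1    0   -1    0    1   83   88   90   86   90   84   84   81   75   79   78   65   43   29   25   32   27   33   31   29   26   28   28   30   29   30   25   24   30   76   76   73   53
    67   73   70   71   65   64   46   21   21   20   29   25   25   25   26   20   21   19   26   29   23   27   80   76   74   75   80   78   86   78   78   40   39   36   43   38   43   39   37
    39   44   41   43   39   40   41   33   39   39   39   38   38   34   39   36   36   42   40   39   42   41   24   26   24   20   26   22   17   23   25   -2    0    3]]
```

```bash
python3 - <<'E'
import cell
print([k for k in dir(cell) if not k.startswith('_')], getattr(cell,'grasp_offset',None))
from h import *
np.set_printoptions(suppress=True,precision=4,linewidth=200)
c=load("top0.npz");P=cloud(c); img=c["img"].astype(int); hsv=cv2.cvtColor(c["img"],cv2.COLOR_RGB2HSV)
for n,(U,V) in dict(pin=(237,196),rail=(240,186),railD=(240,211),pk0=(192,202),cheek=(213,199),pk1=(295,210),pk2=(326,227),pk3=(354,192),bench=(310,215),bench2=(300,250),plate=(205,177),sled=(225,198)).items(): print(n,img[V,U],hsv[V,U])
# depth-based packers on bench
Z=P[...,2]
m=((Z>.030)&(Z<.06)).astype(np.uint8); m[:,:280]=0;m[:,345+25:]=0;m[:195-25]=0;m[250:]=0
k,l,st,ce=cv2.connectedComponentsWithStats(m)
for i in range(1,k):
    if st[i,4]>15:
        p=P[l==i]; q=np.array([cast(c,u,v,.044) [:2] for v,u in np.argwhere(l==i)],np.float32)
        print(st[i],ce[i],q.mean(0),np.median(p,0),cv2.minAreaRect(q*1000))
E
```

```text
['MotionError', 'capture', 'get_obs', 'grasp_offset', 'hand_in'] 0.0188
pin [190 181 176] [ 11  19 190]
rail [224 220 214] [ 18  11 224]
railD [230 225 219] [ 16  12 230]
pk0 [229 185 130] [ 17 110 229]
cheek [190 121  72] [ 12 158 190]
pk1 [146 111  76] [ 15 122 146]
pk2 [146 112  77] [ 15 121 146]
pk3 [144 110  76] [ 15 120 144]
bench [116  71  43] [ 12 160 116]
bench2 [123  75  45] [ 12 162 123]
plate [88 87 89] [135   6  89]
sled [202 129  78] [ 12 157 202]
[322 177  12  18 109] [327.5505 185.7248] [ 0.6198 -0.2413] [ 0.6201 -0.2419  0.042 ] ((619.1554565429688, -241.054931640625), (51.47538375854492, 18.445043563842773), 23.439861297607422)
[351 184   8  18 111] [354.3874 192.3694] [ 0.5987 -0.3178] [ 0.5998 -0.3181  0.0425] ((598.4149780273438, -317.60894775390625), (50.66783905029297, 18.502304077148438), 1.208939790725708)
[291 200   9  19 100] [295.21 209.03] [ 0.5528 -0.1456] [ 0.5532 -0.1454  0.0433] ((553.0638427734375, -145.75677490234375), (15.266769409179688, 51.80799865722656), 74.4516830444336)
[321 218  11  18 111] [325.5315 226.9009] [ 0.4995 -0.2299] [ 0.4991 -0.2302  0.0433] ((499.832275390625, -229.662353515625), (50.457157135009766, 17.25782585144043), 15.679119110107422)
```

```bash
python3 - <<'E'
from h import *
np.set_printoptions(suppress=True,precision=4,linewidth=200)
c=load("top0.npz");P=cloud(c); hsv=cv2.cvtColor(c["img"],cv2.COLOR_RGB2HSV); Z=P[...,2]
F=8
def fit(name,mask,z,box,up=True):
    u0,v0,u1,v1=box
    m=np.zeros(Z.shape,np.uint8); m[v0:v1,u0:u1]=mask[v0:v1,u0:u1]
    k,l,st,ce=cv2.connectedComponentsWithStats(m)
    i=1+np.argmax(st[1:,4]); 
    q=np.array([cast(c,u,v,z)[:2] for v,u in np.argwhere(l==i)],np.float32)*1000
    r=cv2.minAreaRect(q); ev=np.linalg.eigh(np.cov(q.T))[1][:,1]
    print(name,st[i],"mean",q.mean(0),"rect",np.round(r[0],1),np.round(r[1],1),round(r[2],1),"PCA deg",np.degrees(np.arctan2(ev[1],ev[0]))%180)
H,S,V=hsv[...,0],hsv[...,1],hsv[...,2]
fit("railU",((S<60)&(V>140)&(Z<.05)).astype(np.uint8),.036,(214,180,262,194))
fit("railD",((S<60)&(V>140)&(Z<.05)).astype(np.uint8),.036,(214,204,262,218))
fit("pin depth",((Z>.05)&(Z<.075)).astype(np.uint8),.062,(224,186,250,206))
fit("pin col",((S<60)&(V>120)).astype(np.uint8),.062,(228,189,248,204))
fit("cheektop",((Z>.07)&(Z<.095)).astype(np.uint8),.08,(205,185,226,212))
fit("pk0",((S<135)&(V>150)&(S>70)).astype(np.uint8),.068,(184,188,200,216))
fit("plate",((S<60)&(V<130)&(Z>.03)&(Z<.06)).astype(np.uint8),.046,(194,160,228,186))
fit("boxrim+fence",((Z>.07)).astype(np.uint8),.08,(152,180,188,230))
E
```

```text
railU [218 181  37   9 139] mean [626.0845  18.6234] rect [627.1  23.9] [ 15.6 106. ] 6.3 PCA deg 97.32763901198277
railD [219 206  40  10 183] mean [552.514   14.3247] rect [553.   17.1] [ 20.7 112.8] 2.3 PCA deg 95.36211223910887
pin depth [232 192  10  11  90] mean [587.7269  21.1169] rect [587.   21.4] [25.6 29.2] 89.5 PCA deg 11.180066034383458
pin col [232 192  10  10  83] mean [588.0646  20.699 ] rect [588.4  21.3] [25.6 26.2] 89.0 PCA deg 158.98399071118016
cheektop [209 190  11  17 142] mean [580.1093  83.0544] rect [580.1  83.4] [47.1 24.2] 7.0 PCA deg 8.424998388045225
pk0 [188 194   7  18 100] mean [571.3894 148.9994] rect [572. 149.] [50.4 15.5] 5.1 PCA deg 5.774062692945563
plate [199 164  26  20 344] mean [658.912   94.2503] rect [660.7  95.4] [50.3 74. ] 7.7 PCA deg 97.53463493188653
boxrim+fence [154 185  34  42 626] mean [565.801  216.1485] rect [567.3 202.9] [118.   87.7] 6.7 PCA deg 4.363466002596766
```

```bash
python3 - <<'E'
from h import *
c=load("scene0.npz");P=cloud(c)
s=c["img"][:,:,::-1]
cv2.imwrite("pics/sc2.png",cv2.resize(s[140:200,270:350],None,fx=10,fy=10,interpolation=cv2.INTER_CUBIC))
np.set_printoptions(suppress=True,precision=4,linewidth=250)
# pin head from scene depth
Z=P[...,2]
m=((Z>.045)&(Z<.075)).astype(np.uint8); 
sub=np.argwhere(m[178:196,270:286])+[178,270]
q=P[sub[:,0],sub[:,1]]; print("scene pin",len(q),q.mean(0),q.min(0),q.max(0))
# points between cheek & box: z>0.07
for z0,z1 in((.07,.09),(.06,.075)):
    m=(Z>z0)&(Z<z1); a=np.argwhere(m[140:200,290:345])+[140,290]; print(z0,len(a))
m=(Z>.07)&(Z<.095)&(P[...,0]>.5)&(P[...,0]<.64)&(P[...,1]>.05)&(P[...,1]<.22)
q=P[m]; h,e=np.histogram(q[:,1],bins=np.arange(.05,.22,.004)); print(np.c_[e[:-1],h].T)
E
```

```text
scene pin 111 [0.591  0.0174 0.0583] [ 0.5667 -0.0165  0.045 ] [0.6056 0.0667 0.0677]
0.07 633
0.06 395
[[ 0.05   0.054  0.058  0.062  0.066  0.07   0.074  0.078  0.082  0.086  0.09   0.094  0.098  0.102  0.106  0.11   0.114  0.118  0.122  0.126  0.13   0.134  0.138  0.142  0.146  0.15   0.154  0.158  0.162  0.166  0.17   0.174  0.178  0.182  0.186
   0.19   0.194  0.198  0.202  0.206  0.21   0.214]
 [ 0.     0.     0.     0.    17.    28.    19.    21.    10.    16.    13.     3.     0.     0.     0.     0.     0.     0.     0.     0.     0.     1.     3.     4.    10.    10.    33.    32.    43.    17.     8.     6.     9.     7.     9.
   8.     6.    14.     3.    12.    24.    50.   ]]
```

View pics/sc2.png

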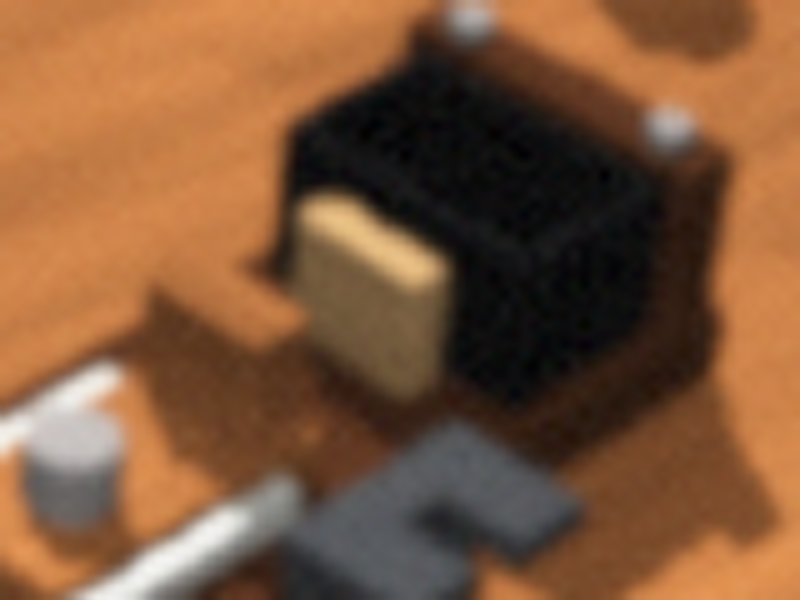

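```bash
python3 - <<'E'
from h import *
for n,o in(("scene",(240,135,6,110,90)),("top",(145,150,6,130,90))):
    c=load(n+"0.npz"); u0,v0,f,w,h=o
    im=cv2.resize(c["img"][v0:v0+h,u0:u0+w,::-1],None,fx=f,fy=f,interpolation=cv2.INTER_CUBIC)
    n0=np.array([.666,.0953,.046]);ux=np.array([-.113,.9936,0]);uo=np.array([.9936,.113,0]);p=np.array([.588,.021,.062])
    pts=[p]+[p+15e-3*(np.cos(a)*ux+np.sin(a)*uo) for a in np.arange(0,6.3,.785)]+[n0]
    pts+=[n0+s*9e-3*ux+d*1e-3*uo for s in(-1,1) for d in(-9,21)]
    cc=np.array([p[0],p[1],0])
    pts+=[cc+(63+s*12)*1e-3*ux+d*23e-3*uo+[0,0,.08] for s in(-1,1) for d in(-1,1)]
    pts+=[cc+(129+s*8)*1e-3*ux+d*25e-3*uo+[0,0,.068] for s in(-1,1) for d in(-1,1)]
    pts+=[cc+139e-3*ux+d*50e-3*uo+[0,0,.08] for d in(-1,1)]
    for X in pts:
        q=(proj(c,X)-[u0,v0])*f+f/2-.5; cv2.circle(im,tuple(np.round(q).astype(int)),3,(255,255,0),-1)
    cv2.imwrite(f"pics/chk_{n}.png",im)
E
```

```text
(no output)
```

View pics/chk_scene.png

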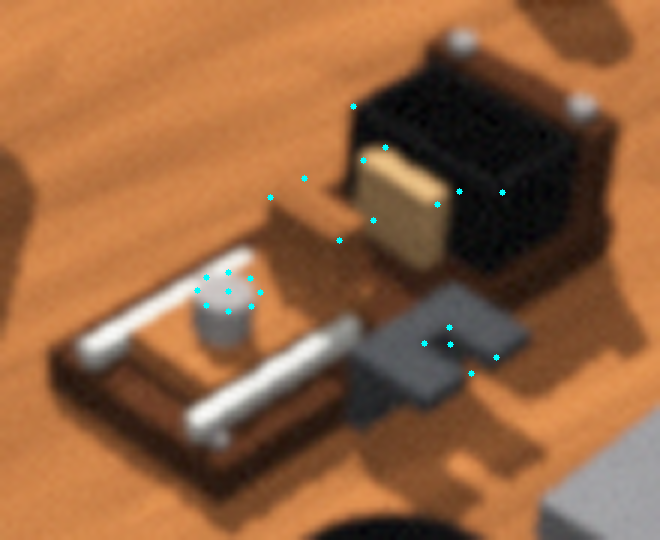

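View pics/chk_top.png

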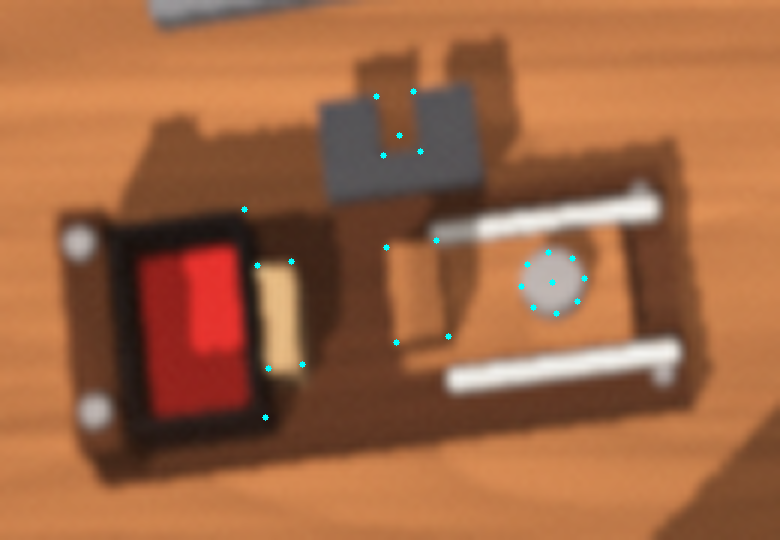

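```bash
cat > go.py <<'E'
import sys,numpy as np
from scipy.spatial.transform import Rotation as R
from cell import get_obs
# usage: go.py x y z heading_deg
x,y,z,h=map(float,sys.argv[1:5]); s=get_obs()
q=R.from_quat(s["tool_rot"]); M=q.as_matrix()
a=np.radians(h); T=np.array([[np.cos(a),np.sin(a),0],[np.sin(a),-np.cos(a),0],[0,0,-1]])
d=M.T@(np.array([x,y,z])-s["eef_pos"])*100
r=R.from_matrix(M.T@T).as_rotvec(degrees=True)
print("t",round(s["time_s"],2),"at",np.round(s["eef_pos"],4),"head",round(np.degrees(np.arctan2(M[1,0],M[0,0])),1),"F",np.round(s["ft_force"],1),"w",round(s["width"],4)); print("dp",d.round(2),"rot",r.round(1))
E
python3 go.py .588 .021 .13 7
```

```text
t 0.1 at [ 0.175  -0.5998  0.2141] head -73.7 F [ 0.1 -0.5 -0.6] w 0.0952
dp [-48.03 -57.03   8.47] rot [ -0.    0.  -80.7]
```

>>> apply_moves --increments '[{"dp":[-48,-57,0],"delta_rot":[0,0,-80.7]},{"dp":[-48,-57,0],"delta_rot":[0,0,-80.7]},{"dp":[-48,-57,0],"delta_rot":[0,0,-80.7]},{"dp":[-48,-57,0],"delta_rot":[0,0,-80.7]},{"dp":[-48,-57,0],"delta_rot":[0,0,-80.7]},{"dp":[-48,-57,0],"delta_rot":[0,0,-80.7]},{"dp":[-48,-57,0],"delta_rot":[0,0,-80.7]},{"dp":[-48,-57,0],"delta_rot":[0,0,-80.7]},{"dp":[-48,-57,0],"delta_rot":[0,0,-80.7]},{"dp":[-48,-57,0],"delta_rot":[0,0,-80.7]},{"dp":[-48,-57,0],"delta_rot":[0,0,-80.7]},{"dp":[-48,-57,0],"delta_rot":[0,0,-80.7]},{"dp":[-48,-57,0],"delta_rot":[0,0,-80.7]},{"dp":[-48,-57,0],"delta_rot":[0,0,-80.7]},{"dp":[-48,-57,0],"delta_rot":[0,0,-80.7]},{"dp":[-48,-57,0],"delta_rot":[0,0,-80.7]},{"dp":[-48,-57,0],"delta_rot":[0,0,-80.7]},{"dp":[-48,-57,0],"delta_rot":[0,0,-80.7]}]' --hand 0.4

```text
time_s: 1.9
eef_pos: [0.5873, 0.0197, 0.2144]
tool_rot: [0.998, 0.06, -0.0, 0.0]
ft_force: [-0.2, -0.9, 0.1]
width: 0.0571
```

```bash
python3 go.py .588 .021 .046 7
```

```text
t 1.9 at [0.5873 0.0197 0.2144] head 6.9 F [-0.2 -0.9  0.1] w 0.0571
dp [ 0.1  -0.12 16.84] rot [ 0.   0.  -0.1]
```

>>> apply_moves --increments '[{"dp":[0.1,-0.1,4]},{"dp":[0.1,-0.1,8]},{"dp":[0.1,-0.1,11]},{"dp":[0.1,-0.1,13]},{"dp":[0.1,-0.1,14.5]},{"dp":[0.1,-0.1,15.5]},{"dp":[0.1,-0.1,16.2]},{"dp":[0.1,-0.1,16.8]},{"dp":[0.1,-0.1,16.8]}]'

```text
validation failed for argument at $.in...
```

```bash
cat > pic.py <<'E'
import sys
from cell import *
from h import *
tag=sys.argv[1]; bs=dict(scene=(240,130,340,220),top=(150,150,270,240))
ims=[]
for n in ("scene","top"):
    c=capture(n); np.savez(f"{n}_{tag}.npz",**c); u0,v0,u1,v1=bs[n]
    ims.append(cv2.resize(c["img"][v0:v1,u0:u1,::-1],(390*(u1-u0)//(u1-u0),390*(v1-v0)//(u1-u0)),interpolation=cv2.INTER_CUBIC))
h=max(i.shape[0] for i in ims); ims=[cv2.copyMakeBorder(i,0,h-i.shape[0],0,5,cv2.BORDER_CONSTANT) for i in ims]
cv2.imwrite(f"pics/{tag}.png",np.hstack(ims))
E
python3 pic.py a1
```

```text
(no output)
```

View pics/a1.png

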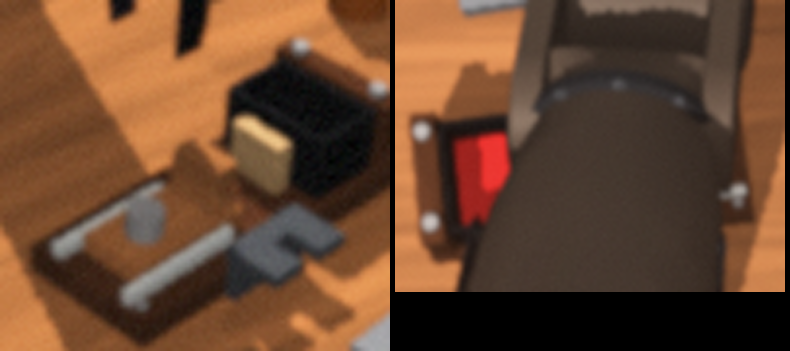

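>>> apply_moves --increments '[{"dp":[0.1,-0.1,4],"delta_rot":[0,0,0]},{"dp":[0.1,-0.1,8],"delta_rot":[0,0,0]},{"dp":[0.1,-0.1,11],"delta_rot":[0,0,0]},{"dp":[0.1,-0.1,13],"delta_rot":[0,0,0]},{"dp":[0.1,-0.1,14.5],"delta_rot":[0,0,0]},{"dp":[0.1,-0.1,15.5],"delta_rot":[0,0,0]},{"dp":[0.1,-0.1,16.2],"delta_rot":[0,0,0]},{"dp":[0.1,-0.1,16.8],"delta_rot":[0,0,0]},{"dp":[0.1,-0.1,16.8],"delta_rot":[0,0,0]}]'

```text
time_s: 2.9
eef_pos: [0.5886, 0.0213, 0.0464]
tool_rot: [0.998, 0.061, -0.0, 0.0]
ft_force: [0.4, 0.1, -0.4]
width: 0.0571
```

```bash
python3 pic.py a2;python3 go.py .588 .021 .046 7
```

```text
t 3.0 at [0.5889 0.0214 0.0471] head 7.0 F [0.8 0.3 0.6] w 0.0571
dp [-0.1   0.03  0.11] rot [ 0. -0. -0.]
```

View pics/a2.png

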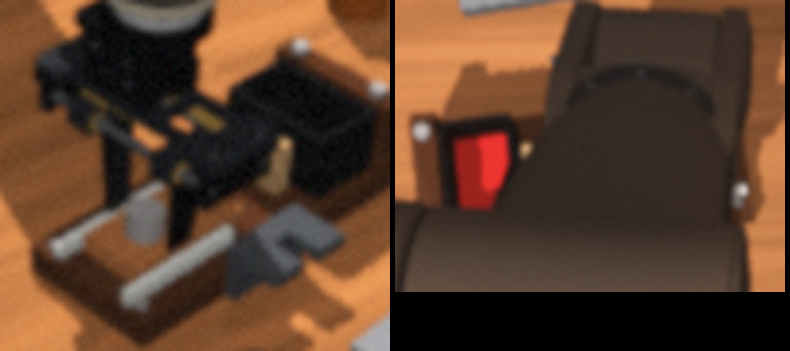

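The fingers straddle the pin head (scene crop, pin at (145,218), fingers at (118,180) and (182,215)). I'll grip it gently.

>>> apply_moves --increments '[{"dp":[0,0,0.1],"delta_rot":[0,0,0]},{"dp":[0,0,0.1],"delta_rot":[0,0,0]},{"dp":[0,0,0.1],"delta_rot":[0,0,0]},{"dp":[0,0,0.1],"delta_rot":[0,0,0]},{"dp":[0,0,0.1],"delta_rot":[0,0,0]},{"dp":[0,0,0.1],"delta_rot":[0,0,0]},{"dp":[0,0,0.1],"delta_rot":[0,0,0]},{"dp":[0,0,0.1],"delta_rot":[0,0,0]}]' --hand 1 --squeeze 15

```text
time_s: 3.8
eef_pos: [0.5882, 0.0215, 0.0458]
tool_rot: [0.998, 0.061, -0.0, 0.0]
ft_force: [-4.9, -0.9, 5.2]
width: 0.0295
```

>>> apply_moves --increments '[{"dp":[-0.1,0,-0.3],"delta_rot":[0,0,0]},{"dp":[-0.1,0,-0.8],"delta_rot":[0,0,0]},{"dp":[-0.1,0,-1.5],"delta_rot":[0,0,0]},{"dp":[-0.1,0,-2.2],"delta_rot":[0,0,0]},{"dp":[-0.1,0,-3],"delta_rot":[0,0,0]},{"dp":[-0.1,0,-4],"delta_rot":[0,0,0]},{"dp":[-0.1,0,-5],"delta_rot":[0,0,0]},{"dp":[-0.1,0,-6],"delta_rot":[0,0,0]},{"dp":[-0.1,0,-6.5],"delta_rot":[0,0,0]},{"dp":[-0.1,0,-6.5],"delta_rot":[0,0,0]}]'

```text
time_s: 4.8
eef_pos: [0.588, 0.0214, 0.1115]
tool_rot: [0.998, 0.061, 0.001, 0.0]
ft_force: [-0.2, 0.6, -0.7]
width: 0.0295
```

```bash
python3 pic.py a3;python3 go.py .666 .0953 .11 7; python3 - <<'E'
from h import *
c=load("scene_a3.npz")
print("px expected head center", proj(c,[.587,.0213,.115]))
cv2.imwrite("pics/a3z.png",cv2.resize(c["img"][120:220,230:340,::-1],None,fx=6,fy=6,interpolation=cv2.INTER_CUBIC))
E
```

```text
t 4.9 at [0.5876 0.0214 0.1105] head 7.0 F [-1.5  0.  -1.3] w 0.0294
dp [ 8.68 -6.39  0.05] rot [ 0.  0. -0.]
px expected head center [278.27253083 168.12454785]
```

View pics/a3z.png

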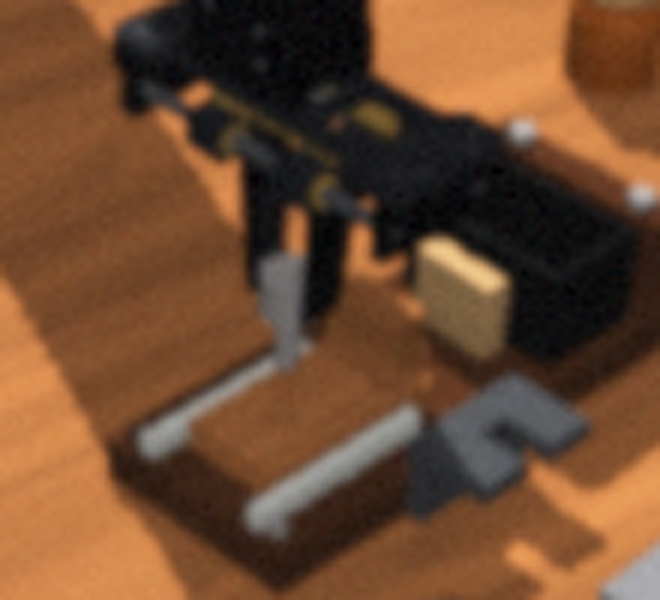

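```bash
python3 - <<'E'
from h import *
c=load("scene_a3.npz")
im=c["img"][120:220,230:340,::-1]
for z in(.126,.115,.104,.070): print(z,(proj(c,[.587,.0213,z])-[230,120])*6)
c=load("scene_a3.npz");hsv=cv2.cvtColor(c["img"],cv2.COLOR_RGB2HSV)
m=((hsv[...,1]<60)&(hsv[...,2]>70)).astype(np.uint8)
m2=m[155:184,270:284]
for r in range(155,184):
    cc=np.where(m[r,270:284])[0]
    if len(cc): print((r-120)*6,(270+cc.mean()-230)*6,len(cc))
E
```

```text
0.126 [290.64864515 269.72491605]
0.115 [289.635185   288.74728713]
0.104 [288.63243829 307.5685697 ]
0.07 [285.59897987 364.50575836]
252 279.0 2
258 282.0 7
264 279.0 8
270 276.0 7
276 279.0 8
282 276.0 7
288 276.0 7
294 276.0 7
300 279.0 6
306 279.0 6
312 279.0 6
318 282.0 5
324 285.0 4
330 288.0 5
336 288.0 5
342 288.0 5
348 288.0 5
354 279.0 6
360 273.0 6
366 258.0 5
372 249.0 4
378 243.0 2
```

>>> apply_moves --increments '[{"dp":[3,-2.1,0],"delta_rot":[0,0,0]},{"dp":[6,-4.3,0],"delta_rot":[0,0,0]},{"dp":[8,-6,0],"delta_rot":[0,0,0]},{"dp":[8.7,-6.4,0],"delta_rot":[0,0,0]},{"dp":[8.7,-6.4,1],"delta_rot":[0,0,0]},{"dp":[8.7,-6.4,1.8],"delta_rot":[0,0,0]},{"dp":[8.7,-6.4,1.8],"delta_rot":[0,0,0]},{"dp":[8.7,-6.4,1.8],"delta_rot":[0,0,0]}]'

```text
time_s: 5.7
eef_pos: [0.6658, 0.0947, 0.0923]
tool_rot: [0.998, 0.06, -0.001, 0.0]
ft_force: [0.1, 0.3, -1.5]
width: 0.0298
```

```bash
python3 pic.py a4;python3 go.py .666 .0953 .052 7; python3 - <<'E'
from h import *
c=load("scene_a4.npz")
im=cv2.resize(c["img"][130:220,260:350,::-1],None,fx=6,fy=6,interpolation=cv2.INTER_CUBIC)
cv2.imwrite("pics/a4z.png",im)
c=load("top_a4.npz")
im=cv2.resize(c["img"][140:240,150:275,::-1],None,fx=6,fy=6,interpolation=cv2.INTER_CUBIC)
cv2.imwrite("pics/a4t.png",im)
E
```

```text
t 5.8 at [0.6663 0.0949 0.0929] head 6.9 F [-0.3 -0.2 -1.2] w 0.0297
dp [-0.02 -0.04  4.09] rot [ 0.  -0.  -0.1]
```

View pics/a4z.png

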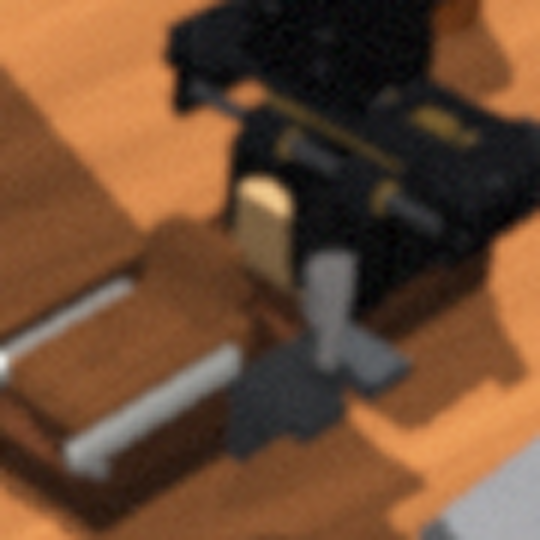

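```bash
python3 - <<'E'
from h import *
c=load("scene0.npz")
u0,v0,f=293,175,12
im=cv2.resize(c["img"][v0:v0+35,u0:u0+40,::-1],None,fx=f,fy=f,interpolation=cv2.INTER_CUBIC)
im=cv2.convertScaleAbs(im,alpha=1.6)
n0=np.array([.666,.0953,.046]);ux=np.array([-.113,.9936,0]);uo=np.array([.9936,.113,0])
for X in [n0]+[n0+s*9e-3*ux+d*1e-3*uo for s in(-1,1) for d in(-9,21)]+[n0+s*37e-3*ux+d*1e-3*uo for s in(-1,1) for d in(-29,21)]:
    q=(proj(c,X)-[u0,v0])*f+f/2-.5; cv2.circle(im,tuple(np.round(q).astype(int)),3,(255,255,0),-1)
c=load("scene_a4.npz")
im2=cv2.resize(c["img"][v0-10:v0+35,u0:u0+40,::-1],None,fx=f,fy=f,interpolation=cv2.INTER_CUBIC)
im2=cv2.convertScaleAbs(im2,alpha=1.6)
for dz in(0,.034,.045,.056):
    q=(proj(c,[.6663,.0949,.053+dz])-[u0,v0-10])*f+f/2-.5; cv2.circle(im2,tuple(np.round(q).astype(int)),3,(255,255,0),-1)
im=cv2.copyMakeBorder(im,120,0,0,0,cv2.BORDER_CONSTANT)
im=np.hstack([im,im2]); im=cv2.resize(im,None,fx=.83,fy=.83); cv2.imwrite("pics/slot.png",im); print(im.shape)
E
```

```text
(448, 797, 3)
```

View pics/slot.png

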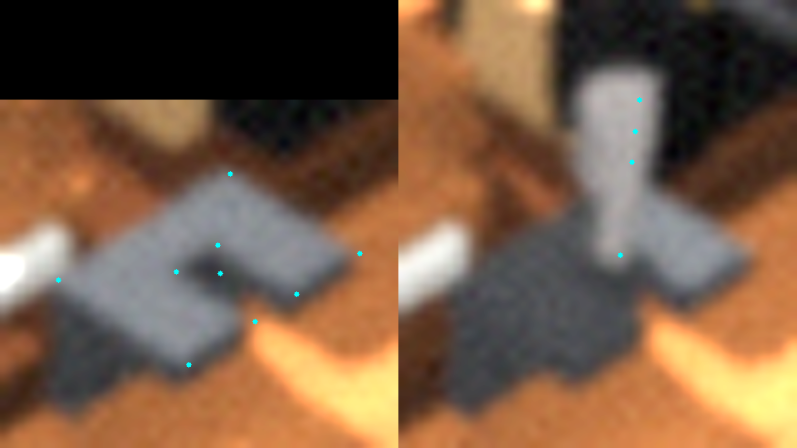

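View pics/a4t.png

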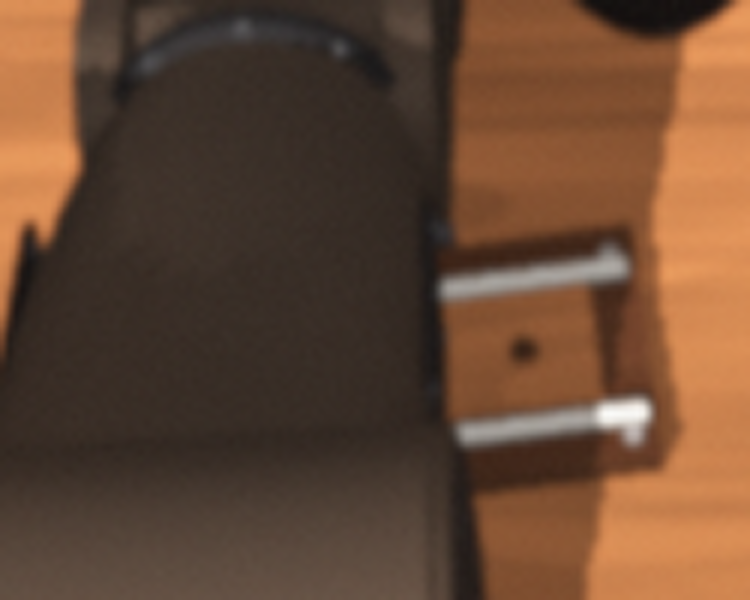

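>>> apply_moves --increments '[{"dp":[0,0.05,0.5],"delta_rot":[0,0,0]},{"dp":[0,0.05,1],"delta_rot":[0,0,0]},{"dp":[0,0.05,1.3],"delta_rot":[0,0,0]},{"dp":[0,0.05,1.6],"delta_rot":[0,0,0]},{"dp":[0,0.05,1.6],"delta_rot":[0,0,0]}]'

```text
time_s: 6.3
eef_pos: [0.6662, 0.095, 0.076]
tool_rot: [0.998, 0.061, -0.0, 0.0]
ft_force: [0.5, -0.1, -1.7]
width: 0.0292
```

>>> apply_moves --increments '[{"dp":[0,0,0.5],"delta_rot":[0,0,0]},{"dp":[0,0,1],"delta_rot":[0,0,0]},{"dp":[0,0,1.5],"delta_rot":[0,0,0]},{"dp":[0,0,2],"delta_rot":[0,0,0]},{"dp":[0,0,2.2],"delta_rot":[0,0,0]},{"dp":[0,0,2.3],"delta_rot":[0,0,0]},{"dp":[0,0,2.3],"delta_rot":[0,0,0]}]'

```text
time_s: 7.0
eef_pos: [0.6664, 0.0949, 0.0535]
tool_rot: [0.998, 0.061, -0.0, 0.0]
ft_force: [0.4, 0.2, -0.7]
width: 0.0293
```

```bash
python3 pic.py a5;python3 go.py .666 .0953 .052 7; python3 - <<'E'
from h import *
c=load("scene_a5.npz")
im=cv2.resize(c["img"][150:220,280:350,::-1],None,fx=8,fy=8,interpolation=cv2.INTER_CUBIC)
cv2.imwrite("pics/a5z.png",im)
E
```

```text
t 7.1 at [0.6665 0.095  0.0538] head 7.0 F [ 0.9  0.2 -0.7] w 0.0296
dp [-0.04 -0.04  0.18] rot [ 0. -0. -0.]
```

View pics/a5z.png

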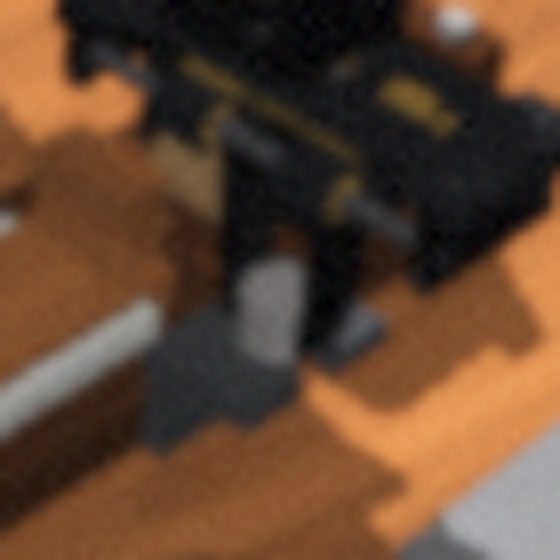

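Pin head at crop (272,310) just above the plate. Lower the last bit, then open.

>>> apply_moves --increments '[{"dp":[0,0,0.1],"delta_rot":[0,0,0]},{"dp":[0,0,0.2],"delta_rot":[0,0,0]},{"dp":[0,0,0.2],"delta_rot":[0,0,0]}]'

```text
time_s: 7.4
eef_pos: [0.6664, 0.0949, 0.0518]
tool_rot: [0.998, 0.061, 0.0, 0.0]
ft_force: [-1.4, 0.6, 2.0]
width: 0.0296
```

>>> apply_moves --increments '[{"dp":[0,0,0],"delta_rot":[0,0,0]},{"dp":[0,0,0],"delta_rot":[0,0,0]},{"dp":[0,0,0],"delta_rot":[0,0,0]},{"dp":[0,0,0],"delta_rot":[0,0,0]},{"dp":[0,0,0],"delta_rot":[0,0,0]}]' --hand 0.45

```text
time_s: 7.9
eef_pos: [0.6664, 0.0949, 0.0516]
tool_rot: [0.998, 0.061, 0.0, 0.0]
ft_force: [0.3, 0.2, 0.1]
width: 0.0521
```

>>> apply_moves --increments '[{"dp":[0,0,-1],"delta_rot":[0,0,0]},{"dp":[0,0,-2],"delta_rot":[0,0,0]},{"dp":[0,0,-4],"delta_rot":[0,0,0]},{"dp":[0,0,-7],"delta_rot":[0,0,0]},{"dp":[0,0,-10],"delta_rot":[0,0,0]},{"dp":[0,0,-13],"delta_rot":[0,0,0]},{"dp":[0,0,-13],"delta_rot":[0,0,0]}]'

```text
time_s: 8.6
eef_pos: [0.668, 0.0951, 0.1872]
tool_rot: [0.998, 0.061, 0.004, 0.0]
ft_force: [-0.2, 0.3, 0.1]
width: 0.0523
```

```bash
python3 pic.py a6;python3 go.py .553 -.1457 .18 -15.5; python3 - <<'E'
from h import *
c=load("scene_a6.npz")
im=cv2.resize(c["img"][150:220,280:350,::-1],None,fx=8,fy=8,interpolation=cv2.INTER_CUBIC)
cv2.imwrite("pics/a6z.png",im)
E
```

```text
t 8.7 at [0.6664 0.095  0.1828] head 7.0 F [-0.1 -1.2 -0.6] w 0.0523
dp [-14.18  22.52   0.26] rot [-0.  -0.1 22.5]
```

View pics/a6z.png

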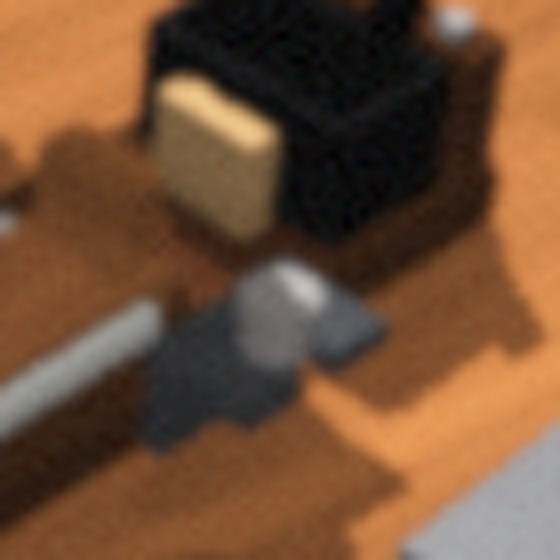

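>>> apply_moves --increments '[{"dp":[-2.5,4.2,0],"delta_rot":[0,0,8]},{"dp":[-5.5,8.5,0],"delta_rot":[0,0,16]},{"dp":[-8.5,13,0],"delta_rot":[0,0,22.5]},{"dp":[-11,17,0],"delta_rot":[0,0,22.5]},{"dp":[-13,20.5,0],"delta_rot":[0,0,22.5]},{"dp":[-14.2,22.5,0],"delta_rot":[0,0,22.5]},{"dp":[-14.2,22.5,4],"delta_rot":[0,0,22.5]},{"dp":[-14.2,22.5,8],"delta_rot":[0,0,22.5]},{"dp":[-14.2,22.5,11.5],"delta_rot":[0,0,22.5]},{"dp":[-14.2,22.5,11.5],"delta_rot":[0,0,22.5]}]' --hand 0.26

```text
time_s: 9.7
eef_pos: [0.5501, -0.1448, 0.0623]
tool_rot: [0.991, -0.135, -0.004, -0.001]
ft_force: [-0.3, 0.5, -0.2]
width: 0.0701
```

```bash
python3 pic.py a7;python3 go.py .553 -.1457 .014 -15.5; python3 - <<'E'
from h import *
c=load("scene_a7.npz")
u,v=proj(c,[.553,-.1457,.03]).astype(int); print(u,v)
im=cv2.resize(c["img"][v-40:v+40,u-45:u+45,::-1],None,fx=7,fy=7,interpolation=cv2.INTER_CUBIC)
cv2.imwrite("pics/a7z.png",im)
im=cv2.resize(load("top_a7.npz")["img"][150:250,150:270,::-1],None,fx=6,fy=6,interpolation=cv2.INTER_CUBIC)
cv2.imwrite("pics/a7t.png",im)
E
```

```text
t 9.8 at [ 0.5525 -0.1455  0.0666] head -15.5 F [ 0.4 -1.2  0.1] w 0.07
dp [0.06 0.   5.26] rot [-0.   0.1 -0. ]
222 207
```

View pics/a7z.png

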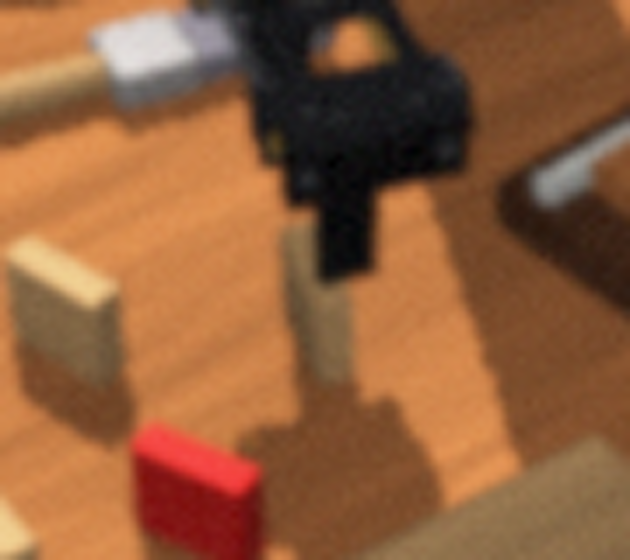

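View pics/a7t.png

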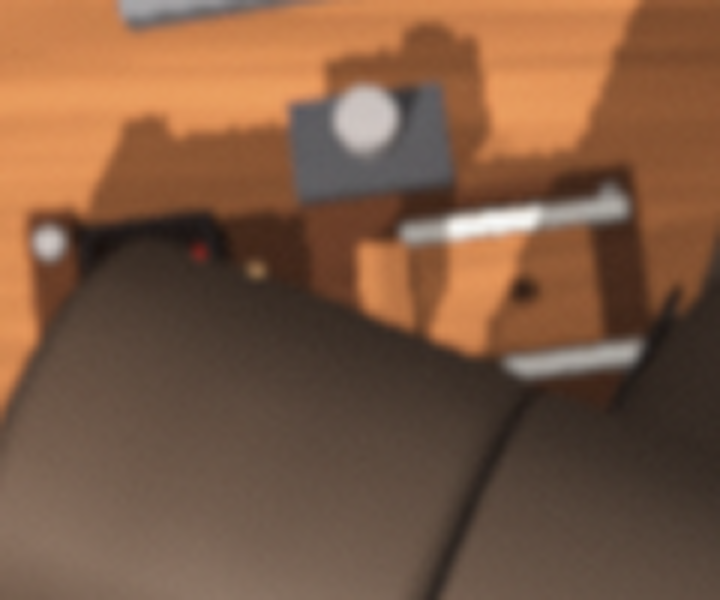

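>>> apply_moves --increments '[{"dp":[0,0,2],"delta_rot":[0,0,0]},{"dp":[0,0,3.5],"delta_rot":[0,0,0]},{"dp":[0,0,4.8],"delta_rot":[0,0,0]},{"dp":[0,0,5.2],"delta_rot":[0,0,0]},{"dp":[0,0,5.2],"delta_rot":[0,0,0]}]'

```text
time_s: 10.3
eef_pos: [0.5529, -0.1456, 0.015]
tool_rot: [0.991, -0.135, 0.0, 0.0]
ft_force: [-0.8, -0.5, 0.8]
width: 0.0706
```

>>> apply_moves --increments '[{"dp":[0,0,0],"delta_rot":[0,0,0]},{"dp":[0,0,0],"delta_rot":[0,0,0]},{"dp":[0,0,0],"delta_rot":[0,0,0]},{"dp":[0,0,0],"delta_rot":[0,0,0]},{"dp":[0,0,0],"delta_rot":[0,0,0]},{"dp":[0,0,0],"delta_rot":[0,0,0]},{"dp":[0,0,0],"delta_rot":[0,0,0]}]' --hand 1 --squeeze 12

```text
time_s: 11.0
eef_pos: [0.5529, -0.1457, 0.0151]
tool_rot: [0.991, -0.135, 0.0, 0.0]
ft_force: [-0.5, 1.2, 6.2]
width: 0.0497
```

```bash
python3 go.py .574 .1301 .15 7.2
```

```text
t 11.0 at [ 0.5529 -0.1457  0.0151] head -15.5 F [-0.5  1.2  6.2] w 0.0497
dp [ -5.35 -27.14 -13.5 ] rot [  0.   -0.  -22.7]
```

>>> apply_moves --increments '[{"dp":[0,0,-2],"delta_rot":[0,0,0]},{"dp":[0,0,-6],"delta_rot":[0,0,0]},{"dp":[0,0,-10],"delta_rot":[0,0,0]},{"dp":[0,-2,-13.5],"delta_rot":[0,0,0]},{"dp":[-1,-6,-13.5],"delta_rot":[0,0,-6]},{"dp":[-2,-10,-13.5],"delta_rot":[0,0,-12]},{"dp":[-3,-14,-13.5],"delta_rot":[0,0,-18]},{"dp":[-3.5,-18,-13.5],"delta_rot":[0,0,-22.7]},{"dp":[-4.3,-22,-13.5],"delta_rot":[0,0,-22.7]},{"dp":[-5,-25.5,-13.5],"delta_rot":[0,0,-22.7]},{"dp":[-5.3,-27,-13.5],"delta_rot":[0,0,-22.7]},{"dp":[-5.3,-27.1,-13.5],"delta_rot":[0,0,-22.7]},{"dp":[-5.3,-27.1,-13.5],"delta_rot":[0,0,-22.7]}]'

```text
time_s: 12.3
eef_pos: [0.5741, 0.1291, 0.1494]
tool_rot: [0.998, 0.063, -0.0, 0.0]
ft_force: [-0.4, 0.5, 0.4]
width: 0.0501
```

```bash
python3 pic.py a8;python3 go.py .574 .1301 .042 7.2; python3 - <<'E'
from h import *
c=load("scene_a8.npz")
im=cv2.resize(c["img"][120:220,260:350,::-1],None,fx=6,fy=6,interpolation=cv2.INTER_CUBIC)
cv2.imwrite("pics/a8z.png",im)
E
```

```text
t 12.4 at [0.5742 0.1284 0.1496] head 7.1 F [ 0.1 -0.4  0.1] w 0.05
dp [ 0.   -0.17 10.76] rot [ 0.   0.  -0.1]
```

View pics/a8z.png

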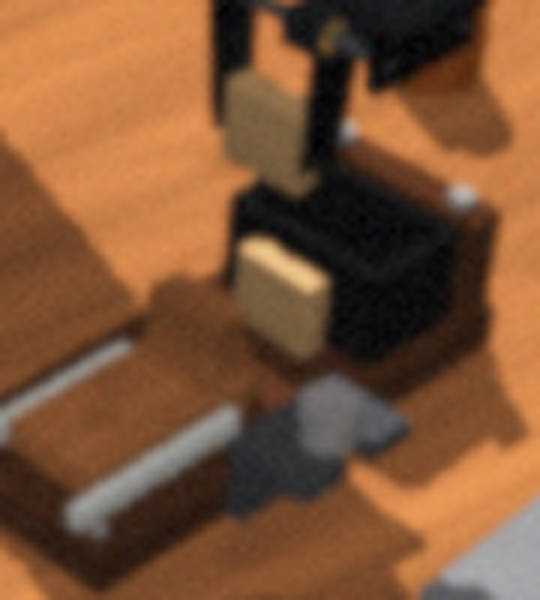

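>>> apply_moves --increments '[{"dp":[0,-0.05,3],"delta_rot":[0,0,0]},{"dp":[0,-0.05,6],"delta_rot":[0,0,0]},{"dp":[0,-0.05,7.5],"delta_rot":[0,0,0]},{"dp":[0,-0.05,9],"delta_rot":[0,0,0]},{"dp":[0,-0.05,10],"delta_rot":[0,0,0]},{"dp":[0,-0.05,10.7],"delta_rot":[0,0,0]},{"dp":[0,-0.05,10.7],"delta_rot":[0,0,0]}]'

```text
time_s: 13.1
eef_pos: [0.574, 0.1296, 0.0421]
tool_rot: [0.998, 0.062, -0.0, 0.0]
ft_force: [-0.2, -0.4, -0.7]
width: 0.0502
```

```bash
python3 pic.py a9;python3 go.py .574 .129 .039 7.2; python3 - <<'E'
from h import *
c=load("scene_a9.npz")
im=cv2.resize(c["img"][120:220,260:350,::-1],None,fx=6,fy=6,interpolation=cv2.INTER_CUBIC)
cv2.imwrite("pics/a9z.png",im)
E
```

```text
t 13.2 at [0.5744 0.13   0.043 ] head 7.1 F [0.4 0.4 0.2] w 0.05
dp [-0.05  0.09  0.4 ] rot [ 0.  -0.  -0.1]
```

View pics/a9z.png

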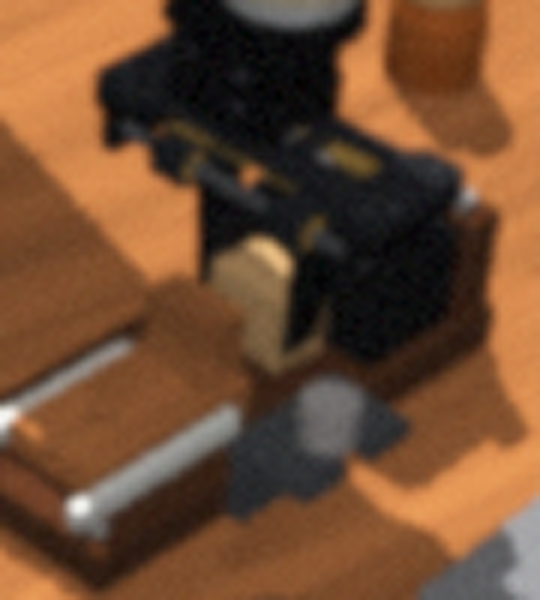

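>>> apply_moves --increments '[{"dp":[0,0.1,0.2],"delta_rot":[0,0,0]},{"dp":[0,0.1,0.35],"delta_rot":[0,0,0]},{"dp":[0,0.1,0.38],"delta_rot":[0,0,0]},{"dp":[0,0.1,0.38],"delta_rot":[0,0,0]}]'

```text
time_s: 13.6
eef_pos: [0.5744, 0.1292, 0.0391]
tool_rot: [0.998, 0.062, 0.0, 0.0]
ft_force: [-0.4, -0.5, 3.0]
width: 0.0499
```

Touching down (Fz 3 N). Release to 62 mm opening and lift.

>>> apply_moves --increments '[{"dp":[0,0,0],"delta_rot":[0,0,0]},{"dp":[0,0,0],"delta_rot":[0,0,0]},{"dp":[0,0,0],"delta_rot":[0,0,0]},{"dp":[0,0,0],"delta_rot":[0,0,0]},{"dp":[0,0,-1],"delta_rot":[0,0,0]},{"dp":[0,0,-2.5],"delta_rot":[0,0,0]},{"dp":[0,0,-5],"delta_rot":[0,0,0]},{"dp":[0,0,-9],"delta_rot":[0,0,0]},{"dp":[0,0,-12],"delta_rot":[0,0,0]},{"dp":[0,0,-12],"delta_rot":[0,0,0]}]' --hand 0.36

```text
time_s: 14.6
eef_pos: [0.5759, 0.1295, 0.1635]
tool_rot: [0.998, 0.063, 0.004, -0.0]
ft_force: [-0.5, 1.0, -1.1]
width: 0.0605
```

```bash
python3 pic.py b1;python3 go.py .4997 -.2297 .16 15.7; python3 - <<'E'
from h import *
c=load("scene_b1.npz")
im=cv2.resize(c["img"][120:220,260:350,::-1],None,fx=6,fy=6,interpolation=cv2.INTER_CUBIC)
cv2.imwrite("pics/b1z.png",im)
E
```

```text
t 14.7 at [0.5743 0.1292 0.1597] head 7.2 F [-0.2 -0.5  0.2] w 0.0611
dp [-11.88  34.68  -0.05] rot [ 0.  -0.1 -8.5]
```

View pics/b1z.png

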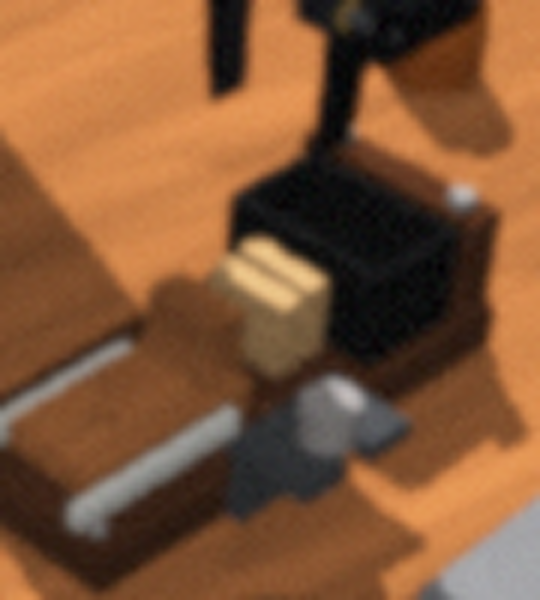

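>>> apply_moves --increments '[{"dp":[-1.5,4.5,0],"delta_rot":[0,0,-4]},{"dp":[-3,9,0],"delta_rot":[0,0,-8.5]},{"dp":[-4.5,13.5,0],"delta_rot":[0,0,-8.5]},{"dp":[-6,18,0],"delta_rot":[0,0,-8.5]},{"dp":[-7.5,22.5,0],"delta_rot":[0,0,-8.5]},{"dp":[-9,27,0],"delta_rot":[0,0,-8.5]},{"dp":[-10.5,31,0],"delta_rot":[0,0,-8.5]},{"dp":[-11.6,34,0],"delta_rot":[0,0,-8.5]},{"dp":[-11.9,34.7,0],"delta_rot":[0,0,-8.5]},{"dp":[-11.9,34.7,4],"delta_rot":[0,0,-8.5]},{"dp":[-11.9,34.7,8],"delta_rot":[0,0,-8.5]},{"dp":[-11.9,34.7,9],"delta_rot":[0,0,-8.5]},{"dp":[-11.9,34.7,9],"delta_rot":[0,0,-8.5]}]' --hand 0.26

```text
time_s: 16.0
eef_pos: [0.4989, -0.229, 0.0675]
tool_rot: [0.991, 0.136, -0.002, -0.001]
ft_force: [0.1, 0.3, 0.2]
width: 0.0705
```

```bash
python3 pic.py b2;python3 go.py .4997 -.2297 .014 15.7; python3 - <<'E'
from h import *
c=load("scene_b2.npz")
u,v=proj(c,[.4997,-.2297,.03]).astype(int); print(u,v)
im=cv2.resize(c["img"][v-40:v+40,u-45:u+45,::-1],None,fx=7,fy=7,interpolation=cv2.INTER_CUBIC)
cv2.imwrite("pics/b2z.png",im)
im=cv2.resize(load("top_b2.npz")["img"][150:250,150:270,::-1],None,fx=6,fy=6,interpolation=cv2.INTER_CUBIC)
cv2.imwrite("pics/b2t.png",im)
E
```

```text
t 16.1 at [ 0.5    -0.2298  0.0698] head 15.7 F [ 0.9 -0.7  0.3] w 0.0704
dp [-0.03 -0.02  5.58] rot [ 0. -0. -0.]
186 208
```

View pics/b2z.png

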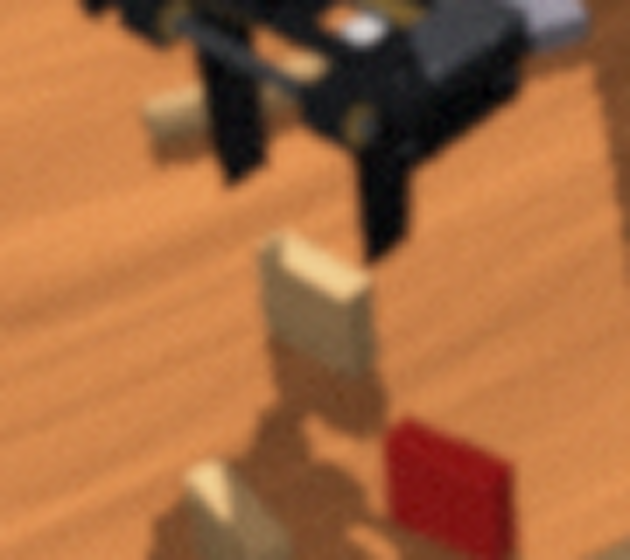

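View pics/b2t.png

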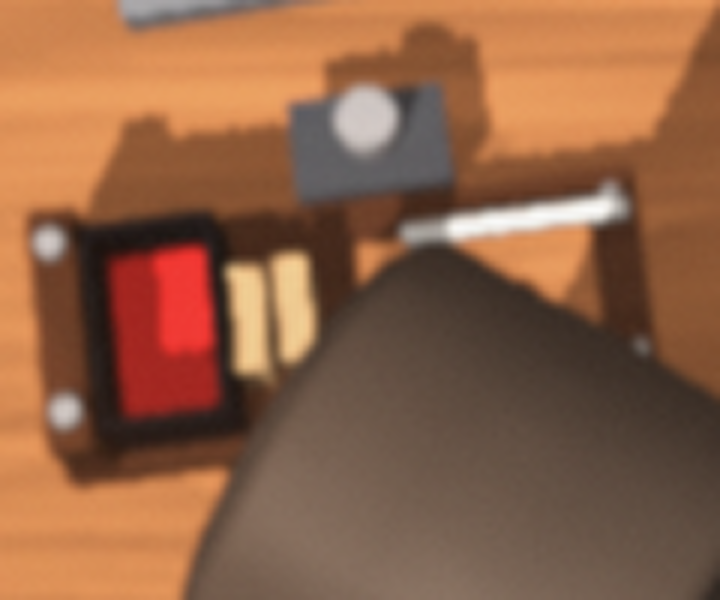

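>>> apply_moves --increments '[{"dp":[0,0,2],"delta_rot":[0,0,0]},{"dp":[0,0,3.5],"delta_rot":[0,0,0]},{"dp":[0,0,5],"delta_rot":[0,0,0]},{"dp":[0,0,5.5],"delta_rot":[0,0,0]},{"dp":[0,0,5.5],"delta_rot":[0,0,0]}]'

```text
time_s: 16.6
eef_pos: [0.4999, -0.23, 0.0146]
tool_rot: [0.991, 0.136, 0.0, 0.0]
ft_force: [-1.5, 0.8, 1.0]
width: 0.0703
```

>>> apply_moves --increments '[{"dp":[0,0,0],"delta_rot":[0,0,0]},{"dp":[0,0,0],"delta_rot":[0,0,0]},{"dp":[0,0,0],"delta_rot":[0,0,0]},{"dp":[0,0,0],"delta_rot":[0,0,0]},{"dp":[0,0,0],"delta_rot":[0,0,0]},{"dp":[0,0,0],"delta_rot":[0,0,0]},{"dp":[0,0,0],"delta_rot":[0,0,0]}]' --hand 1 --squeeze 12

```text
time_s: 17.3
eef_pos: [0.4997, -0.2301, 0.0145]
tool_rot: [0.991, 0.136, 0.0, 0.0]
ft_force: [-1.1, 0.2, 6.3]
width: 0.0503
```

```bash
python3 go.py .5767 .1085 .15 7.2; python3 - <<'E'
from h import *
c=load("top_b2.npz");hsv=cv2.cvtColor(c["img"],cv2.COLOR_RGB2HSV)
m=((hsv[...,1]<135)&(hsv[...,1]>70)&(hsv[...,2]>150)).astype(np.uint8); m[:,:184]=0;m[:,204:]=0;m[:188]=0;m[214:]=0
k,l,st,ce=cv2.connectedComponentsWithStats(m)
for i in range(1,k):
    q=np.array([cast(c,u,v,.068)[:2] for v,u in np.argwhere(l==i)],np.float32)*1000
    if len(q)>20: print(st[i],q.mean(0),cv2.minAreaRect(q))
u,v=150+362.5/6,150+117.5/6; print("pin head", cast(c,u,v,.068))
E
```

```text
t 17.3 at [ 0.4997 -0.2301  0.0145] head 15.7 F [-1.1  0.2  6.3] w 0.0503
dp [ 16.56 -30.51 -13.57] rot [ 0.  -0.   8.5]
[188 192  15  21 228] [575.11487 138.66159] ((573.540771484375, 137.8013458251953), (56.55906677246094, 38.791603088378906), 5.429582595825195)
pin head [0.66733546 0.09515481 0.068     ]
```

>>> apply_moves --increments '[{"dp":[0,0,-2],"delta_rot":[0,0,0]},{"dp":[0,0,-6],"delta_rot":[0,0,0]},{"dp":[0,0,-10],"delta_rot":[0,0,0]},{"dp":[1,-2,-13.6],"delta_rot":[0,0,0]},{"dp":[3,-6,-13.6],"delta_rot":[0,0,3]},{"dp":[5.2,-10,-13.6],"delta_rot":[0,0,6]},{"dp":[7.4,-14,-13.6],"delta_rot":[0,0,8.5]},{"dp":[9.6,-18,-13.6],"delta_rot":[0,0,8.5]},{"dp":[11.8,-22,-13.6],"delta_rot":[0,0,8.5]},{"dp":[14,-26,-13.6],"delta_rot":[0,0,8.5]},{"dp":[15.8,-29,-13.6],"delta_rot":[0,0,8.5]},{"dp":[16.5,-30.4,-13.6],"delta_rot":[0,0,8.5]},{"dp":[16.5,-30.4,-13.6],"delta_rot":[0,0,8.5]},{"dp":[16.5,-30.4,-13.6],"delta_rot":[0,0,8.5]}]'

```text
time_s: 18.7
eef_pos: [0.5759, 0.1066, 0.1496]
tool_rot: [0.998, 0.063, -0.0, 0.0]
ft_force: [-1.1, -0.0, -0.9]
width: 0.05
```

```bash
python3 pic.py b3;python3 go.py .5767 .1075 .043 7.2; python3 - <<'E'
from h import *
c=load("scene_b3.npz")
im=cv2.resize(c["img"][120:220,260:350,::-1],None,fx=6,fy=6,interpolation=cv2.INTER_CUBIC)
cv2.imwrite("pics/b3z.png",im)
E
```

```text
t 18.8 at [0.5761 0.106  0.1498] head 7.1 F [ 0.1  1.  -0. ] w 0.0497
dp [ 0.08 -0.14 10.68] rot [ 0.   0.  -0.1]
```

View pics/b3z.png

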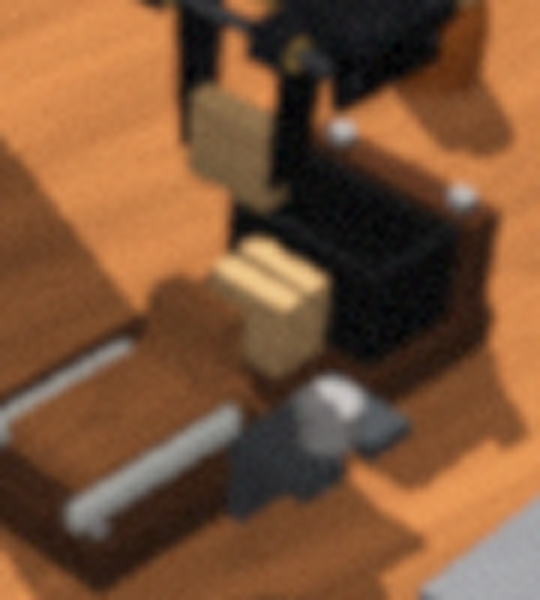

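>>> apply_moves --increments '[{"dp":[0.05,-0.25,3],"delta_rot":[0,0,0]},{"dp":[0.05,-0.25,4.5],"delta_rot":[0,0,0]},{"dp":[0.05,-0.25,5.3],"delta_rot":[0,0,0]},{"dp":[0.05,-0.25,5.3],"delta_rot":[0,0,0]},{"dp":[0.05,-0.25,5.3],"delta_rot":[0,0,0]}]'

```text
time_s: 19.3
eef_pos: [0.5768, 0.1093, 0.0974]
tool_rot: [0.998, 0.062, 0.0, 0.0]
ft_force: [1.5, 0.2, -0.3]
width: 0.0498
```

```bash
python3 pic.py b4;python3 go.py .5767 .1085 .043 7.2; python3 - <<'E'
from h import *
c=load("scene_b4.npz")
im=cv2.resize(c["img"][130:205,270:340,::-1],None,fx=8,fy=8,interpolation=cv2.INTER_CUBIC)
cv2.imwrite("pics/b4z.png",cv2.convertScaleAbs(im,alpha=1.5))
E
```

```text
t 19.4 at [0.5769 0.1096 0.0977] head 7.1 F [ 0.2  0.6 -0.7] w 0.0495
dp [-0.04  0.11  5.47] rot [ 0.  -0.1 -0.1]
```

View pics/b4z.png

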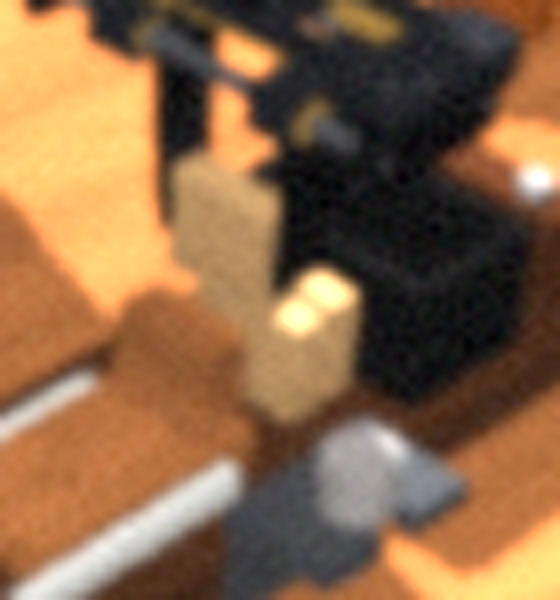

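```bash
python3 - <<'E'
from h import *
c=load("scene_b4.npz");P=cloud(c)
a=np.radians(7.2);ux=np.array([-np.sin(a),np.cos(a)]);uo=np.array([np.cos(a),np.sin(a)])
def reg(n,u0,v0,u1,v1):
    q=P[130+v0//8:130+v1//8,270+u0//8:270+u1//8].reshape(-1,3); r=q[:,:2]-[.588,.021]
    s=r@ux*1000; print(n,len(q),"jx",np.median(s).round(1),s.std().round(1),"jy-",np.median(r@uo*1000).round(1),"z",np.median(q[:,2]).round(3))
reg("P2 face",190,190,265,270)
reg("P1 face",262,335,296,400)
reg("cheek back",125,310,180,350)
reg("cheek back2",150,315,230,380)
reg("pin",325,460,380,510)
c=load("scene0.npz");P=cloud(c)
q=P[165:180,302:312].reshape(-1,3);r=q[:,:2]-[.588,.021];s=r@ux*1000;print("P0 face at start",np.median(s),s.std(),np.median(q[:,2]))
E
```

```text
P2 face 100 jx 79.4 2.3 jy- -1.3 z 0.114
P1 face 45 jx 99.7 129.2 jy- 14.3 z 0.049
cheek back 35 jx 51.0 3.0 jy- -9.8 z 0.079
cheek back2 80 jx 52.1 5.3 jy- 7.7 z 0.079
pin 42 jx 51.0 126.3 jy- 89.3 z 0.065
P0 face at start 120.5693542803365 4.043894682451491 0.04235566130319032
```

>>> apply_moves --increments '[{"dp":[0,0,1.5],"delta_rot":[0,0,0]},{"dp":[0,0,3],"delta_rot":[0,0,0]},{"dp":[0,0,4],"delta_rot":[0,0,0]},{"dp":[0,0,5],"delta_rot":[0,0,0]},{"dp":[0,0,5.6],"delta_rot":[0,0,0]},{"dp":[0,0,5.6],"delta_rot":[0,0,0]}]'

```text
time_s: 20.0
eef_pos: [0.5763, 0.1099, 0.0402]
tool_rot: [0.998, 0.062, -0.0, 0.0]
ft_force: [-0.3, -0.5, -0.8]
width: 0.05
```

>>> apply_moves --increments '[{"dp":[0,0,0.2],"delta_rot":[0,0,0]},{"dp":[0,0,0.3],"delta_rot":[0,0,0]},{"dp":[0,0,0.3],"delta_rot":[0,0,0]}]'

```text
time_s: 20.3
eef_pos: [0.5766, 0.1099, 0.0385]
tool_rot: [0.998, 0.062, 0.0, 0.0]
ft_force: [-1.1, 0.8, 3.8]
width: 0.0497
```

>>> apply_moves --increments '[{"dp":[0,0,0],"delta_rot":[0,0,0]},{"dp":[0,0,0],"delta_rot":[0,0,0]},{"dp":[0,0,0],"delta_rot":[0,0,0]},{"dp":[0,0,0],"delta_rot":[0,0,0]},{"dp":[0,0,-1],"delta_rot":[0,0,0]},{"dp":[0,0,-2.5],"delta_rot":[0,0,0]},{"dp":[0,0,-5],"delta_rot":[0,0,0]},{"dp":[0,0,-9],"delta_rot":[0,0,0]},{"dp":[0,0,-12],"delta_rot":[0,0,0]},{"dp":[0,0,-12],"delta_rot":[0,0,0]}]' --hand 0.36

```text
time_s: 21.3
eef_pos: [0.5781, 0.11, 0.1625]
tool_rot: [0.998, 0.062, 0.004, -0.0]
ft_force: [0.3, -0.3, 0.1]
width: 0.0609
```

```bash
python3 pic.py b5;python3 go.py .585 .046 .16 7.2; python3 - <<'E'
from h import *
c=load("scene_b5.npz")
im=cv2.resize(c["img"][130:205,270:340,::-1],None,fx=8,fy=8,interpolation=cv2.INTER_CUBIC)
cv2.imwrite("pics/b5z.png",cv2.convertScaleAbs(im,alpha=1.5))
E
```

```text
t 21.4 at [0.5765 0.1099 0.1587] head 7.2 F [-0.8  0.4 -0.9] w 0.0607
dp [ 0.05  6.45 -0.13] rot [ 0.  -0.1 -0. ]
```

View pics/b5z.png

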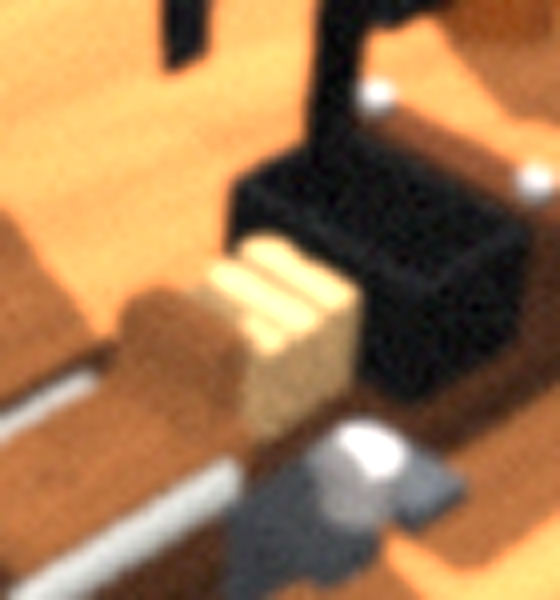

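```bash
python3 go.py .584 .0537 .16 7.2
```

```text
t 21.4 at [0.5765 0.1099 0.1587] head 7.2 F [-0.8  0.4 -0.9] w 0.0607
dp [ 0.05  5.67 -0.13] rot [ 0.  -0.1 -0. ]
```

>>> apply_moves --increments '[{"dp":[0,2,0],"delta_rot":[0,0,0]},{"dp":[0,4.5,0],"delta_rot":[0,0,0]},{"dp":[0,5.7,0],"delta_rot":[0,0,0]},{"dp":[0,5.7,0],"delta_rot":[0,0,0]},{"dp":[0,5.7,3],"delta_rot":[0,0,0]},{"dp":[0,5.7,6],"delta_rot":[0,0,0]},{"dp":[0,5.7,6.5],"delta_rot":[0,0,0]},{"dp":[0,5.7,6.5],"delta_rot":[0,0,0]}]' --hand 1

```text
time_s: 22.2
eef_pos: [0.5832, 0.0539, 0.0922]
tool_rot: [0.998, 0.063, -0.001, -0.0]
ft_force: [0.3, -0.0, 0.1]
width: 0.0031
```

```bash
python3 pic.py b6;python3 go.py .584 .0537 .05 7.2; python3 - <<'E'
from h import *
c=load("scene_b6.npz")
im=cv2.resize(c["img"][130:205,260:330,::-1],None,fx=8,fy=8,interpolation=cv2.INTER_CUBIC)
cv2.imwrite("pics/b6z.png",cv2.convertScaleAbs(im,alpha=1.5))
E
```

```text
t 22.3 at [0.5841 0.0537 0.0938] head 7.2 F [ 0.5  0.1 -0.1] w 0.0002
dp [-0.01 -0.    4.38] rot [ 0.  -0.1 -0. ]
```

View pics/b6z.png

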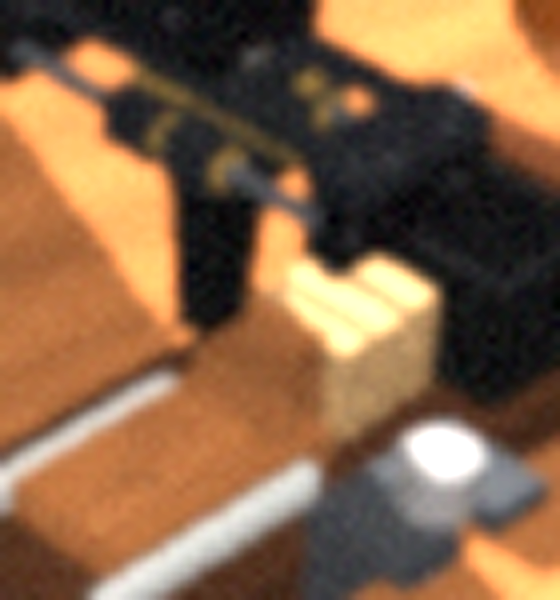

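>>> apply_moves --increments '[{"dp":[0,0,1.5],"delta_rot":[0,0,0]},{"dp":[0,0,3],"delta_rot":[0,0,0]},{"dp":[0,0,4],"delta_rot":[0,0,0]},{"dp":[0,0,4.2],"delta_rot":[0,0,0]},{"dp":[0,0,4.2],"delta_rot":[0,0,0]}]'

```text
time_s: 22.8
eef_pos: [0.5838, 0.0534, 0.0513]
tool_rot: [0.998, 0.062, 0.0, 0.0]
ft_force: [0.6, -0.1, 0.0]
width: 0.0006
```

>>> apply_moves --increments '[{"dp":[0,-0.2,0],"delta_rot":[0,0,0]},{"dp":[0,-0.4,0],"delta_rot":[0,0,0]},{"dp":[0,-0.6,0],"delta_rot":[0,0,0]},{"dp":[0,-0.7,0],"delta_rot":[0,0,0]},{"dp":[0,-0.8,0],"delta_rot":[0,0,0]},{"dp":[0,-0.9,0],"delta_rot":[0,0,0]},{"dp":[0,-1,0],"delta_rot":[0,0,0]},{"dp":[0,-1,0],"delta_rot":[0,0,0]}]'

```text
time_s: 23.6
eef_pos: [0.5824, 0.0633, 0.0508]
tool_rot: [0.998, 0.062, 0.0, 0.0]
ft_force: [1.3, -1.9, 0.6]
width: 0.0003
```

>>> apply_moves --increments '[{"dp":[0,-0.1,0],"delta_rot":[0,0,0]},{"dp":[0,-0.2,0],"delta_rot":[0,0,0]},{"dp":[0,-0.3,0],"delta_rot":[0,0,0]},{"dp":[0,-0.4,0],"delta_rot":[0,0,0]},{"dp":[0,-0.5,0],"delta_rot":[0,0,0]},{"dp":[0,-0.6,0],"delta_rot":[0,0,0]},{"dp":[0,-0.6,0],"delta_rot":[0,0,0]}]'

```text
time_s: 24.3
eef_pos: [0.5816, 0.0694, 0.0508]
tool_rot: [0.998, 0.063, 0.0, 0.0]
ft_force: [1.7, -2.0, 0.9]
width: 0.0007
```

>>> apply_moves --increments '[{"dp":[0,-0.1,0],"delta_rot":[0,0,0]},{"dp":[0,-0.2,0],"delta_rot":[0,0,0]},{"dp":[0,-0.3,0],"delta_rot":[0,0,0]},{"dp":[0,-0.4,0],"delta_rot":[0,0,0]},{"dp":[0,-0.4,0],"delta_rot":[0,0,0]}]'

```text
time_s: 24.8
eef_pos: [0.581, 0.0733, 0.0508]
tool_rot: [0.998, 0.062, -0.0, 0.0]
ft_force: [1.1, -1.0, 1.2]
width: 0.0003
```

>>> apply_moves --increments '[{"dp":[0,-0.05,0],"delta_rot":[0,0,0]},{"dp":[0,-0.1,0],"delta_rot":[0,0,0]},{"dp":[0,-0.15,0],"delta_rot":[0,0,0]},{"dp":[0,-0.2,0],"delta_rot":[0,0,0]},{"dp":[0,-0.2,0],"delta_rot":[0,0,0]}]'

```text
time_s: 25.3
eef_pos: [0.5808, 0.0752, 0.0508]
tool_rot: [0.998, 0.062, -0.0, 0.0]
ft_force: [2.4, -2.3, 0.7]
width: 0.0009
```

```bash
python3 pic.py b7;python3 go.py .584 .0537 .05 7.2; python3 - <<'E'
from h import *
c=load("scene_b7.npz")
im=cv2.resize(c["img"][130:205,260:330,::-1],None,fx=8,fy=8,interpolation=cv2.INTER_CUBIC)
cv2.imwrite("pics/b7z.png",cv2.convertScaleAbs(im,alpha=1.5))
E
```

```text
t 25.4 at [0.5808 0.0752 0.0508] head 7.2 F [ 3.9 -2.8 -1. ] w 0.0002
dp [0.05 2.17 0.08] rot [ 0.  0. -0.]
```

View pics/b7z.png

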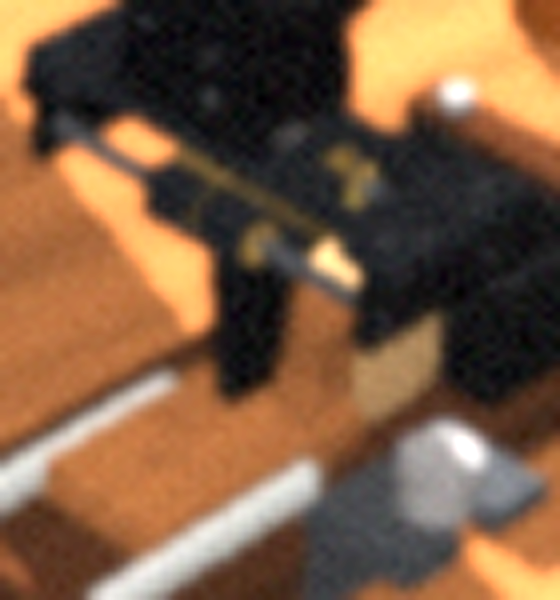

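>>> apply_moves --increments '[{"dp":[0,-0.05,0],"delta_rot":[0,0,0]},{"dp":[0,-0.1,0],"delta_rot":[0,0,0]},{"dp":[0,-0.1,0],"delta_rot":[0,0,0]},{"dp":[0,-0.1,0],"delta_rot":[0,0,0]}]'

```text
time_s: 25.8
eef_pos: [0.5808, 0.0754, 0.0508]
tool_rot: [0.998, 0.062, -0.0, 0.0]
ft_force: [3.3, -9.4, 0.1]
width: 0.0007
```

>>> apply_moves --increments '[{"dp":[0,-0.05,0],"delta_rot":[0,0,0]},{"dp":[0,-0.1,0],"delta_rot":[0,0,0]},{"dp":[0,-0.1,0],"delta_rot":[0,0,0]},{"dp":[0,-0.1,0],"delta_rot":[0,0,0]}]'

```text
time_s: 26.2
eef_pos: [0.5808, 0.0754, 0.0508]
tool_rot: [0.998, 0.063, -0.0, 0.001]
ft_force: [3.3, -16.5, -0.6]
width: 0.0005
```

>>> apply_moves --increments '[{"dp":[0,-0.05,0],"delta_rot":[0,0,0]},{"dp":[0,-0.1,0],"delta_rot":[0,0,0]},{"dp":[0,-0.1,0],"delta_rot":[0,0,0]},{"dp":[0,-0.1,0],"delta_rot":[0,0,0]}]'

```text
time_s: 26.6
eef_pos: [0.5808, 0.0755, 0.0508]
tool_rot: [0.998, 0.063, 0.0, 0.001]
ft_force: [3.1, -24.3, 0.6]
width: 0.0007
```

>>> apply_moves --increments '[{"dp":[0,0.05,0],"delta_rot":[0,0,0]},{"dp":[0,0.1,0],"delta_rot":[0,0,0]},{"dp":[0,0.15,0],"delta_rot":[0,0,0]},{"dp":[0,0.16,0],"delta_rot":[0,0,0]},{"dp":[0,0.16,0],"delta_rot":[0,0,0]},{"dp":[0,0.16,0],"delta_rot":[0,0,0]},{"dp":[0,0.16,0],"delta_rot":[0,0,0]},{"dp":[0,0.16,0],"delta_rot":[0,0,0]}]'

```text
time_s: 27.4
eef_pos: [0.5808, 0.0754, 0.0508]
tool_rot: [0.998, 0.062, 0.0, 0.001]
ft_force: [2.0, -12.3, 0.4]
width: 0.0003
```

```bash
python3 pic.py b8;python3 go.py .584 .0537 .05 7.2; python3 - <<'E'
from h import *
for n,(u,v,w,h) in dict(scene=(260,130,75,75),top=(145,150,130,90)).items():
    c=load(n+"_b8.npz")
    im=cv2.resize(c["img"][v:v+h,u:u+w,::-1],None,fx=6,fy=6,interpolation=cv2.INTER_CUBIC)
    cv2.imwrite(f"pics/b8{n}.png",cv2.convertScaleAbs(im,alpha=1.4))
E
```

```text
t 27.5 at [0.5808 0.0754 0.0508] head 7.2 F [  2.8 -13.1   0. ] w 0.0005
dp [0.05 2.19 0.09] rot [ 0.1  0.  -0. ]
```

View pics/b8scene.png

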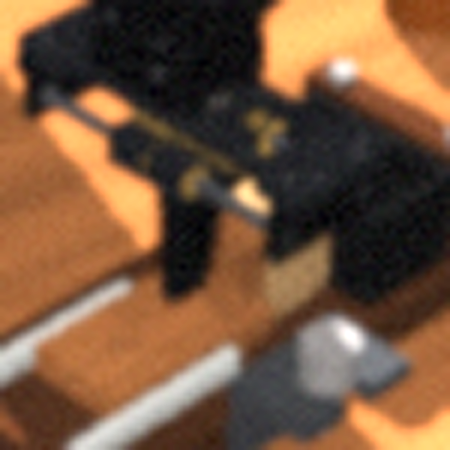

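View pics/b8top.png

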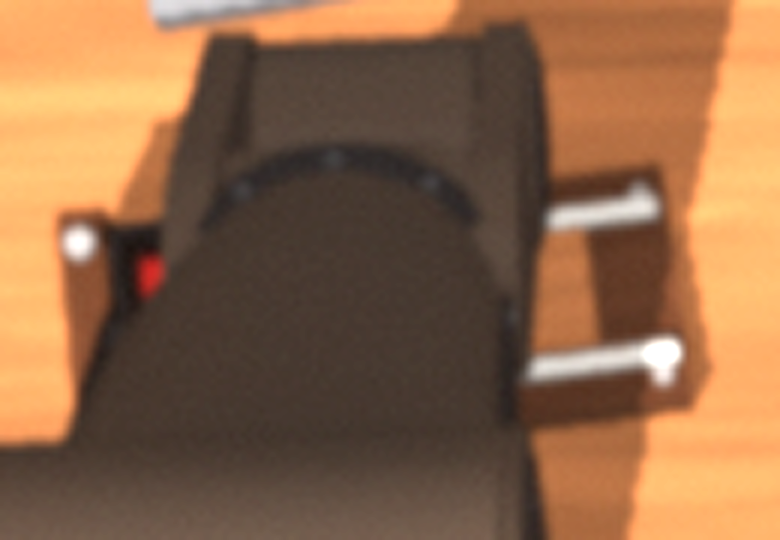

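```bash
python3 - <<'E'
from cell import *
s=get_obs(); print(s["time_s"],s["ft_force"],max(abs(s["qd"])))
print(hand_in())
s=get_obs(); print(s["time_s"],s["ft_force"],s["eef_pos"])
E
```

```text
27.5 [  2.81694248 -13.10392559   0.0220882 ] 0.0024110557668801987
the job is handed in; nothing more can be done
None
the job is handed in; nothing more can be done
```

I parked the locking pin, added two packers to the gap, and handed in the job at 27.5 s with the arm still holding the cheek pushed. The hand-in gave no verdict, so none of this is confirmed by the judge.

- **Pin:** I drew it out of the cheek and hung it in the side notch, then let go. The top view put its head about 1.5 mm from where I had measured the notch. It still stood upright in the last scene picture.
- **Packers:** I measured the gap at about 64 mm by camera, which called for two packers. Both stand between the cheek and the packer that was already there.
- **Cheek:** It stopped on the stack after about 12 mm of travel, well short of the 24 mm stop. At hand-in the push read 13 N with the arm at rest.

Some things were off or left unchecked:

- **Push force:** It briefly reached 24 N while I was closing in, so I backed it off. The limit on the box is 60 N. It finished a little above the suggested 10 N, with about 3 N of sideways force on the fingers.
- **Gap size:** The 12 mm of travel implies a gap nearer 60 mm than the 64 mm I measured. Two packers is right either way.
- **Cameras:** The two views disagreed by about 2–3 mm.
- **Final view:** The arm hid most of the packer stack in the last pictures, so I checked the packers' posture only partly, from the scene view.
- **Bystanders:** I did not re-measure them at the end. No move came near them.

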